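Lock the telescope's focuser and seat its bayonet eyepiece

ROBOT

A 6-joint arm with a two-finger parallel gripper is mounted at the origin on the work surface. World frame = base frame: x ahead of the robot, y to its left, z up, the work surface at z = 0. Lengths are in mm, angles in rad, forces in N, time in s.
With the tool pointing down it reaches from about 350 to 775 mm from the base axis. Payload 7.3 kg.
Tool frame: the origin (TCP) lies on the centre line of the jaws, within the pads' length; the fingertips stand 17 mm ahead of it and the grasp point (between the pads) lies 2 mm behind it; z points along the fingers, y is the line along which they close (so a half turn about z gives the same grasp; the last joint's range is limited). The gripper opens to 92 mm and grips with 3 to 60 N. Pads are 19 mm wide; open, the fingers measure 130 mm over their backs; the gripper's body (75 mm by 190 mm) begins 47 mm behind the grasp point.
Start: joints at [-1.34, 0.342, 1.524, -0, 1.275, -0.146], TCP at [193.195, -488.179, 243.741] pointing down, gripper open.
Joint ranges: [-2.53, 2.53], [-0.77, 2.02], [0.04, 2.7], [-1, 4.14], [0.28, 2.66], [-3.11, 3.11]. Speed limits (rad/s): [2.57, 2.57, 3.14, 3.14, 3.14, 3.14].

INTERFACE

Orientations are given as [roll, pitch, yaw] about the fixed x, y, z axes, in that order (R = Rz(yaw) Ry(pitch) Rx(roll)).
In Python, from plant import bot gives the robot as it stands. The module is installed in compiled form; this text tells all that it offers.
- The arm moves only by the shell command python3 -m pendant 'ROWS'. ROWS is JSON, a list of rows, each a list of 3 entries, a list of its own where there are three numbers: the shift along the world's x, y, z as a fraction of full scale, then the turn, a rotation vector about the world's x, y, z as a fraction of full scale, then the opening, from -1 (shut) to 1 (fully open), so that 0 is half open. In form: [[[tx, ty, tz], [rx, ry, rz], claw], ...]. A call has exactly 10 rows; each row shifts and turns the commanded pose from where the row before left it; what a row does not reach is not made up. Full scale, the value 1, is 30 mm for a shift and 0.12 rad for a turn. A row lasts 1/12 s, in which the tool goes at most 41.7 mm and 7.16 degrees, less where a joint would pass 70% of its speed; a pose out of reach is approached as far as the arm can. A call with a number of a shift or a turn outside -1 to 1 is refused whole. A call with a gripper value outside its range is refused whole. The fingers move at their own pace and stop on an object; the grip force is fixed at half the most. Time passes only in rows, so rows that do not move let the fingers close, or fill a call up. It gives the time, the measured TCP pose, the force, the opening and the grip force at its end, in the units of the state.
- bot.get_obs(): the state, without advancing time (a new reading comes with each control period).
- bot.capture(name): name is "side" or "top" or "wrist"; returns the picture (480x640x3 uint8, blue, green, red); there is no depth.
- bot.camera_params(name): a dict with "fovy" (degrees; the focal length in pixels is half the picture's height over the tangent of half this angle, whatever the lens; pixels are square), "cx", "cy" (the principal point, pixels), "distortion" ([k1, k2, p1, p2, k3] as OpenCV has them; the pictures are not rectified), "camera_from_world" (4x4, takes a point from world to camera coordinates). Camera axes: x right, y down, z forward; pixel columns grow to the right and rows downward; lengths in mm; the calibration is good to about 2 mm. A picture is of the moment at which its call begins: read the wrist's pose just before it. camera_params takes no time and is no camera call; for the wrist camera it gives the pose at the moment of the call.
- bot.close_job(): hands the job in; it is judged then, once.
The state is a dict: "time": time; "joint_positions": joint angles; "dq": joint speeds; "tau": joint torques, N m; "tool_pos": TCP position; "tcp_rot": TCP orientation; "contact_force": force on the tool from outside, world axes, zero at the start; "moment": the same for the moment, N m; "grip_width": finger opening in mm; "finger_force": force on a finger pad.
Only numpy, scipy, OpenCV 4.12 (cv2) and the standard library are available. Lean on these libraries where they do the work, as an engineer would, in place of code of your own. Each camera call takes 0.05 s, during which the arm holds its last target. There are 200 camera calls.

TASK

The school astronomy club's telescope lies focused in its cradle, so first turn the small lock knob on top of the focuser clockwise until it is tight, without shifting the focus. Then take the eyepiece by its knurled collar, turn it clockwise under a light push until the keyway hidden inside drops over the pin of the holder, and push it fully home against its spring. Finish while still gripping it and holding it pushed home, so that I can fit the retaining ring, and leave the things on the table alone.

Things in the scene. Friction and masses are not known exactly. Their poses are not given: they have to be found in the camera images.
- lock_knob_grip (a point): Half-way up the focuser's lock knob: an upright red fluted knob 24 mm across and 20 mm tall on a thin stem, on top of the black focuser; the focuser's top is 25 mm below the point. The knob's axis is vertical and stays put; the knob stands 100 mm from the eyepiece axis, towards the white telescope tube.
- lock_knob (a joint): Turn of the lock knob in rad, growing clockwise seen from above. It starts loose, between 0.1 and 0.5; its screw meets the drawtube at about 1.0, then it gets stiffer (up to about 0.08 N m, 0.05 N m before); tight from 1.4; hard stop at 1.6. It stays where it is left.
- drawtube (a joint): Slide of the focuser's steel drawtube, which carries the black diagonal and the eyepiece holder, in m from where the focus is set (0); grows as it comes out, level, away from the white tube. Friction 2 N with the knob loose, about 20 N with it tight.
- eyepiece_collar (a point): Centre of the eyepiece's silver knurled collar, on its axis: grip here. Collar 53 mm across, from 20 mm below this point to 11 mm above; total height 58 mm, about 0.15 kg, upright. It starts on the holder, 9 mm above home. The keyway in its bore cannot be seen: a clockwise turn (from above) of 0.5 to 2.2 rad brings it over the pin, clear for about 0.2 rad. Pushed, it sinks 2.5 mm off the pin, 9 mm over it.
- holder_home (a point): Where eyepiece_collar lies when fully home, on the upright axis of the holder; moves with the drawtube. The holder, a tube 31 mm across, stands on the black diagonal, whose top is 23 mm below; a brass pin 5 mm thick sticks out of its side under the collar. Its spring pushes the eyepiece up with 2.7 N at the start, 8 N at home (hard stop). z is up, y level towards the white tube.
- mug: Blue mug, 80 mm across, 92 mm tall, origin under its centre; bystander.
- dust_cap: Black dust cap of the telescope, 106 mm across, 24 mm tall, origin under its centre; bystander.
- eyepiece_case: Round eyepiece case with black lid, 65 mm across, 78 mm tall, origin under its centre; bystander.

How it is judged:
By the outcome, as a careful person would: the job done as asked, in the order asked, and still so for the second after the job is handed in, while the arm keeps its last pose, push and grip.
It also fails if it takes over 70 s, if anything falls off the work surface, if the arm or the gripper's body presses on something with over 40 N, if the wrist force passes 120 N, or if a joint passes its speed limit or range.

## Working session

There is one attempt and no reset: what is moved stays moved. The work goes in short steps, Python scripts to look and compute and a shell command to move; the robot and the scene stay as the last step left them, time stands still between calls to the robot, and variables do not carry over. Pictures are saved under pics/ and viewed, at most 10 in all, crops included, and the job is handed in when it is done.

```bash
mkdir -p pics; python3 - <<'E'
from plant import bot
import cv2, numpy as np
o=bot.get_obs(); print({k:np.round(v,3).tolist() for k,v in o.items()})
ims=[]
for n in("side","top","wrist"):
    p=bot.camera_params(n); print(n,p["fovy"],p["cx"],p["cy"],p["distortion"],np.round(p["camera_from_world"],3).tolist())
    im=bot.capture(n); cv2.imwrite(f"pics/{n}0.png",im)
E
```

```text
{'time': 0.0, 'joint_positions': [-1.34, 0.343, 1.525, -0.0, 1.275, -0.146], 'dq': [0.0, -0.0, 0.001, 0.0, -0.001, -0.001], 'tau': [-0.003, -43.125, -24.422, 0.071, 0.056, -0.0], 'tool_pos': [193.078, -487.799, 243.038], 'tcp_rot': [-3.14, -0.0, 0.377], 'contact_force': [0.603, 0.307, -0.361], 'moment': [0.064, 0.044, -0.038], 'finger_force': 0.0, 'grip_width': 92.098}
side 52.95258395449223 311.2058367984888 232.2675732952365 [-0.12582465  0.          0.          0.          0.        ] [[-0.999, -0.029, 0.013, 572.17], [-0.029, 0.667, -0.745, 234.415], [0.013, -0.745, -0.667, 678.904], [0.0, 0.0, 0.0, 1.0]]
top 43.971008722480235 319.160433873544 241.56209574289744 [-0.17561334  0.          0.          0.          0.        ] [[0.003, -1.0, 0.007, -215.381], [-0.984, -0.004, -0.181, 590.962], [0.181, -0.006, -0.983, 1118.087], [0.0, 0.0, 0.0, 1.0]]
wrist 67.76728495491041 322.6915989288899 240.20865428595732 [-0.06704823  0.          0.          0.          0.        ] [[0.367, -0.93, -0.003, -525.231], [-0.886, -0.351, 0.303, -38.315], [-0.282, -0.109, -0.953, 392.271], [0.0, 0.0, 0.0, 1.0]]
```

View pics/side0.png

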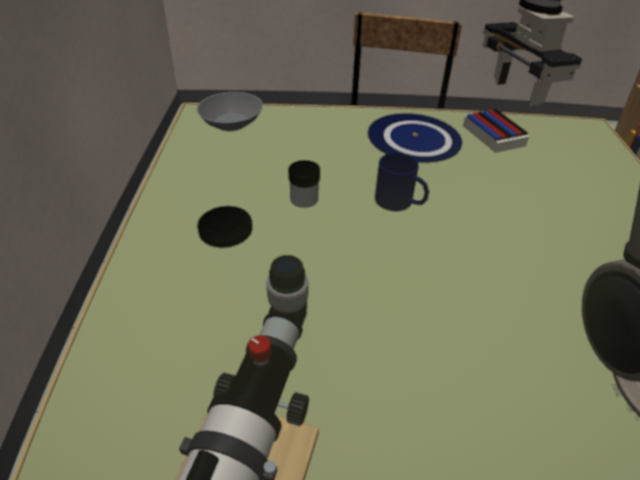

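View pics/top0.png

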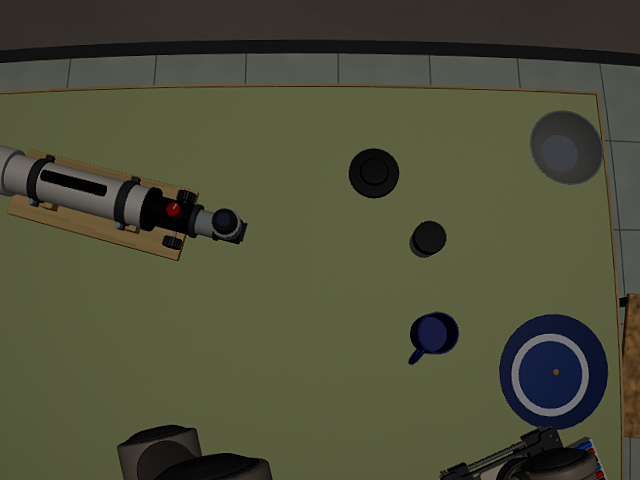

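The side view shows the red knob at (260,348) and the eyepiece at about (288,285). The top view shows the knob at (174,209) and the eyepiece at (224,221).

```bash
cat > h.py <<'E'
import cv2, numpy as np
from plant import bot
def cam(n):
    p=bot.camera_params(n); f=240/np.tan(np.radians(p["fovy"]/2))
    return np.array([[f,0,p["cx"]],[0,f,p["cy"]],[0,0,1]]),np.array(p["distortion"]),np.array(p["camera_from_world"])
def ray(c,uv):
    K,d,T=c; q=cv2.undistortPoints(np.array([[uv]],float),K,d)[0,0]
    R=T[:3,:3]; v=R.T@np.array([*q,1]); return -R.T@T[:3,3], v/np.linalg.norm(v)
def onz(c,uv,z):
    o,v=ray(c,uv); return o+v*(z-o[2])/v[2]
def tri(c1,u1,c2,u2):
    o,a=ray(c1,u1); p,b=ray(c2,u2)
    s=np.linalg.lstsq(np.c_[a,-b],p-o,rcond=None)[0]
    x,y=o+s[0]*a,p+s[1]*b; return (x+y)/2,np.linalg.norm(x-y)
def proj(c,P):
    K,d,T=c; return cv2.projectPoints(np.array([P],float),cv2.Rodrigues(T[:3,:3])[0],T[:3,3],K,d)[0][0,0]
def red(im):
    h=cv2.cvtColor(im,cv2.COLOR_BGR2HSV); m=(((h[...,0]<8)|(h[...,0]>172))&(h[...,1]>150)&(h[...,2]>60)).astype(np.uint8)
    n,l,s,c=cv2.connectedComponentsWithStats(m); 
    return [(c[i].round(1).tolist(),s[i].tolist()) for i in np.argsort(-s[1:,4])[:2]+1]
E
python3 - <<'E'
from h import *
S,T=cam("side"),cam("top"); a=cv2.imread("pics/side0.png");b=cv2.imread("pics/top0.png")
ra,rb=red(a),red(b);print(ra,rb)
k,e=tri(S,ra[0][0],T,rb[0][0]);print("knob",k,e)
print("eye",tri(S,(288,268),T,(225,219)))
A=cv2.resize(a[235:375,200:360],None,fx=4,fy=4,interpolation=2)
B=cv2.resize(b[180:265,140:260],None,fx=6.6,fy=6.6,interpolation=2)[:,:]
cv2.imwrite("pics/a.png",np.clip(A*1.7,0,255));cv2.imwrite("pics/b.png",np.clip(B*1.7,0,255))
E
```

```text
[([259.5, 345.8], [248, 336, 23, 20, 320]), ([490.2, 125.0], [474, 113, 32, 25, 152])] [([172.4, 209.0], [167, 202, 13, 14, 119]), ([599.1, 474.5], [596, 471, 8, 8, 43])]
knob [630.49236964  54.00775416 167.4662074 ] 1.0070580575783352
eye (array([605.66370534, -46.63325218, 190.3424313 ]), np.float64(1.500142193277078))[ WARN:0@0.484] global loadsave.cpp:1063 imwrite_ Unsupported depth image for selected encoder is fallbacked to CV_8U.
```

View pics/a.png

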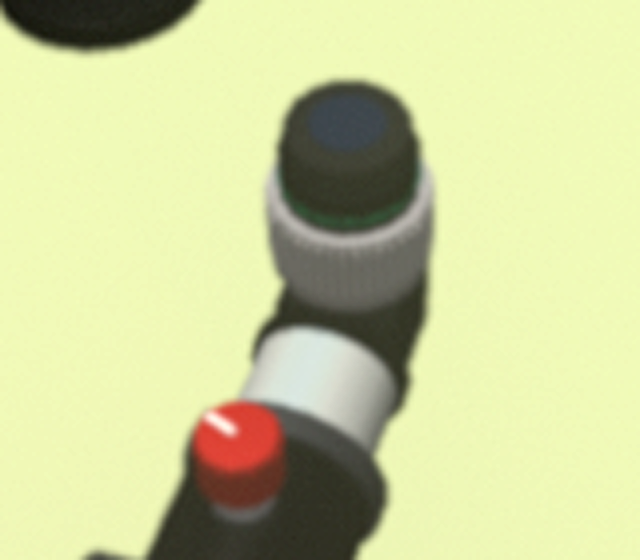

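View pics/b.png

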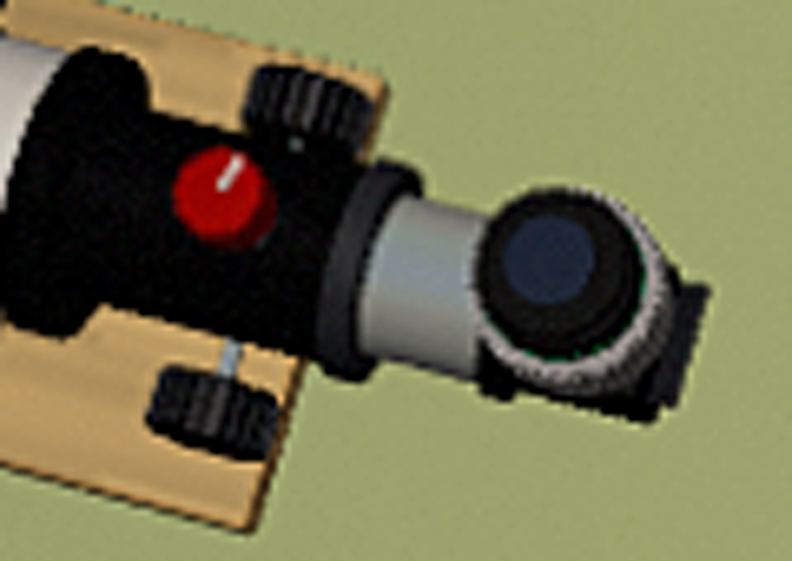

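The crops show the lens centre at (286.5,265.8) in side and (223.2,219.4) in top. The top of the knob is at (259.5,344.2) in side and (173.3,209.2) in top.

```bash
python3 - <<'E'
from h import *
S,T=cam("side"),cam("top")
k,e=tri(S,(259.5,344.2),T,(173.3,209.2));print("knobtop",k,e)
q,e2=tri(S,(286.5,265.8),T,(223.2,219.4));print("eyetop",q,e2)
d=(k-q)[:2];print(np.linalg.norm(d),d/np.linalg.norm(d),np.arctan2(d[1],d[0]))
# white mark direction
for n,c,u in(("s",S,(252.5,339.5)),("t",T,(176,204.5))): print(n,onz(c,u,k[2])-k)
o=bot.get_obs();print(proj(cam("wrist"),o["tool_pos"]))
E
```

```text
knobtop [630.34761936  52.20529508 167.8582762 ] 1.6402362371825667
eyetop [605.53174702 -44.49246927 195.80207152] 2.056476249012023
99.83128342557066 [0.24857812 0.96861185] 1.3195843094789694
s [ 9.41936701e+00 -6.22753229e+00 -2.84217094e-14]
t [ 7.93954557e+00 -4.49763369e+00  8.52651283e-14]
[320.00485888 318.99330033]
```

```bash
python3 -m pendant '[[[0.4,0.5,0],[0,0,0.66],1],[[0.81,1,0],[0,0,0.66],1],[[0.81,1,0],[0,0,0.66],1],[[0.81,1,0],[0,0,0.66],1],[[0.81,1,0],[0,0,0.66],1],[[0.81,1,0],[0,0,0.66],1],[[0.81,1,0],[0,0,0.66],1],[[0.81,1,0],[0,0,0.66],1],[[0.81,1,0],[0,0,0.66],1],[[0.81,1,0],[0,0,0.66],1]]' && python3 -m pendant '[[[0.81,1,0],[0,0,0.66],1],[[0.81,1,0],[0,0,0.66],1],[[0.81,1,0],[0,0,0.66],1],[[0.81,1,0],[0,0,0.66],1],[[0.81,1,0],[0,0,0.66],1],[[0.81,1,0],[0,0,0.66],1],[[0.81,1,0],[0,0,0.66],1],[[0.81,1,0],[0,0,0.66],1],[[0.4,0.5,0],[0,0,0],1],[[0,0,0],[0,0,0],1]]'
python3 - <<'E'
from h import *
import time
bot.get_obs();W=cam("wrist");im=bot.capture("wrist");o=bot.get_obs();print(o["tool_pos"],o["tcp_rot"],o["joint_positions"])
cv2.imwrite("pics/w1.png",np.clip(im*1.5,0,255).astype(np.uint8));np.savez("w1.npz",K=W[0],d=W[1],T=W[2])
r=red(im);print(r,"z168:",onz(W,r[0][0],165))
E
```

```text
time: 0.98
tool_pos: [424.7, -201.4, 243.7]
tcp_rot: [-3.142, 0.0, 1.173]
contact_force: [0.4, 0.0, -0.5]
grip_width: 92.0
finger_force: 0.0
time: 1.82
tool_pos: [631.8, 55.5, 242.4]
tcp_rot: [-3.141, -0.001, 1.807]
contact_force: [-0.9, 0.2, 0.3]
grip_width: 92.0
finger_force: 0.0
[630.63570957  53.63091199 242.49625749] [-3.14021935e+00 -4.17307428e-04  1.80520088e+00] [-3.61852717e-02  5.46323959e-01  1.19936145e+00  3.55718040e-05
  1.39734212e+00 -2.70596279e-01]
[([318.1, 260.3], [298, 239, 42, 44, 1290])] z168: [628.79241783  52.88660018 165.        ]
```

View pics/w1.png

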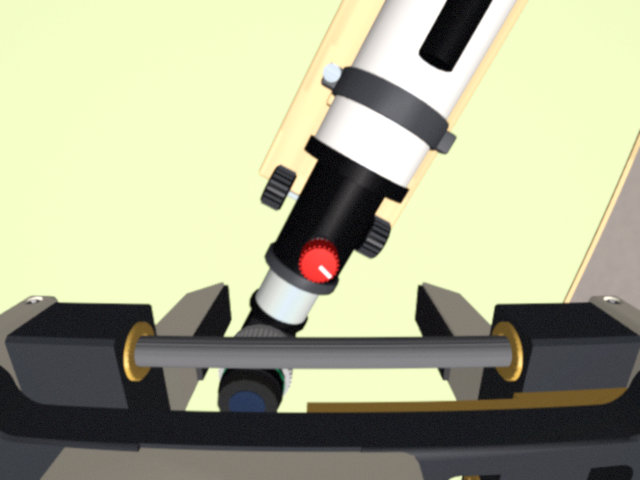

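The wrist view shows the knob's top centre near (320,265), with its mark pointing right and down, and the lens near (246,402), partly hidden by the gripper.

```bash
python3 - <<'E'
from h import *
f=np.load("w1.npz");W=(f["K"],f["d"],f["T"]);S,T=cam("side"),cam("top")
for u in((320,265),(320,262.5)): print(onz(W,u,168), [tri(W,u,c,v) for c,v in((S,(259.5,344.2)),(T,(173.3,209.2)))])
print(onz(W,(246,402),196))
print(bot.get_obs()["contact_force"])
E
```

```text
[630.50752332  51.12640422 168.        ] [(array([631.12635076,  50.14620709, 165.2794805 ]), np.float64(0.7955466189717347)), (array([629.800457  ,  51.78850783, 169.23263665]), np.float64(1.2459980228080483))]
[630.10873878  52.80914243 168.        ] [(array([630.33605686,  53.89524804, 170.69112542]), np.float64(0.9042427925054068)), (array([629.97798016,  52.45199132, 166.86245648]), np.float64(0.46081631237471954))]
[603.27308853 -43.27198385 196.        ]
[-0.55378301 -0.33003166 -0.60020244]
```

```bash
python3 -m pendant '[[[0,-0.05,-0.4],[0,0,0],1],[[0,0,-0.4],[0,0,0],1],[[0,0,-0.4],[0,0,0],1],[[0,0,-0.4],[0,0,0],1],[[0,0,-0.4],[0,0,0],1],[[0,0,-0.4],[0,0,0],1],[[0,0,-0.25],[0,0,0],1],[[0,0,-0.1],[0,0,0],1],[[0,0,0],[0,0,0],1],[[0,0,0],[0,0,0],1]]'
python3 - <<'E'
from h import *
bot.get_obs();W=cam("wrist");im=bot.capture("wrist");o=bot.get_obs();print(o["tool_pos"],o["tcp_rot"],o["contact_force"],o["moment"])
cv2.imwrite("pics/w2.png",np.clip(im*1.5,0,255).astype(np.uint8))
r=red(im);print(r,onz(W,r[0][0],165),proj(W,[630.3,52.2,168]),proj(W,o["tool_pos"]))
E
```

```text
time: 2.7
tool_pos: [630.4, 49.9, 161.8]
tcp_rot: [3.141, 0.0, 1.802]
contact_force: [-0.9, -0.0, 0.4]
grip_width: 91.8
finger_force: 0.0
[630.5786531   50.02187059 162.04666246] [3.14034360e+00 3.86666072e-04 1.80202403e+00] [ 0.2492657   0.61997154 -0.51920168] [-0.04359698 -0.14469291 -0.00690478]
[([322.6, 309.8], [292, 279, 61, 59, 2786])] [628.58551416  55.31121947 165.        ] [324.84591382 320.32830975] [324.24901038 317.78677729]
```

View pics/w2.png

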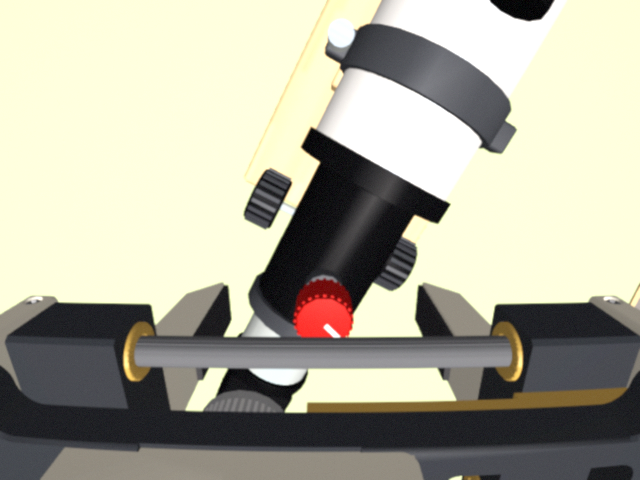

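The knob's top disc spans u from 295 to 353 with its upper edge near v=301, and the gripper bar cuts off its lower part. I'll measure it once more using the brighter top face.

```bash
python3 - <<'E'
from h import *
im=cv2.imread("pics/w2.png");W=cam("wrist")
h=cv2.cvtColor(im,cv2.COLOR_BGR2HSV)
m=((h[...,0]<8)|(h[...,0]>172))&(h[...,1]>150)
print([int(x) for x in h[280:338,322,2]])
m2=m&(h[...,2]>200)
for v in range(282,338,4):
    u=np.where(m[v])[0];u2=np.where(m2[v])[0];print(v,u.min(),u.max(),(u2.min(),u2.max()) if len(u2) else 0)
t=np.arange(0,2*np.pi,.1)
for y in(52.2,50,48.5):
    P=np.array([proj(W,[630.3+12*np.cos(a),y+12*np.sin(a),168]) for a in t]);print(y,P.min(0),P.max(0))
E
```

```text
[117, 114, 111, 114, 109, 114, 111, 114, 114, 112, 112, 112, 115, 120, 141, 162, 159, 154, 186, 241, 255, 255, 255, 255, 255, 255, 255, 255, 255, 255, 255, 255, 255, 255, 255, 255, 255, 255, 255, 255, 255, 255, 255, 255, 255, 255, 255, 255, 255, 255, 255, 255, 255, 255, 255, 255, 228, 157]
282 310 338 0
286 302 344 0
290 299 347 0
294 298 349 0
298 296 350 (np.int64(308), np.int64(338))
302 295 351 (np.int64(302), np.int64(338))
306 295 352 (np.int64(303), np.int64(344))
310 294 352 (np.int64(300), np.int64(350))
314 293 352 (np.int64(295), np.int64(352))
318 293 352 (np.int64(297), np.int64(350))
322 293 352 (np.int64(295), np.int64(352))
326 294 351 (np.int64(295), np.int64(350))
330 297 349 (np.int64(298), np.int64(349))
334 298 348 (np.int64(298), np.int64(348))
52.2 [296.3104733  294.83842283] [352.31857587 344.15622601]
50 [295.26224782 299.46055027] [351.01321084 348.30633138]
48.5 [294.55345702 302.58684482] [350.12964208 351.1128397 ]
```

```bash
python3 -m pendant '[[[0,0.055,-0.1],[0,0,0],1],[[0,0,0],[0,0,0],1],[[0,0,0],[0,0,0],0],[[0,0,0],[0,0,0],-0.6],[[0,0,0],[0,0,0],-1],[[0,0,0],[0,0,0],-1],[[0,0,0],[0,0,0],-1],[[0,0,0],[0,0,0],-1],[[0,0,0],[0,0,0],-1],[[0,0,0],[0,0,0],-1]]'
python3 - <<'E'
from h import *
o=bot.get_obs();print({k:np.round(o[k],3) for k in("tool_pos","tcp_rot","contact_force","moment","grip_width","finger_force")})
E
```

```text
time: 3.58
tool_pos: [630.3, 51.9, 158.2]
tcp_rot: [3.141, 0.0, 1.802]
contact_force: [-0.1, -0.2, -0.4]
grip_width: 42.8
finger_force: 0.0
{'tool_pos': array([630.302,  51.941, 158.241]), 'tcp_rot': array([3.141, 0.   , 1.802]), 'contact_force': array([-0.101, -0.247, -0.387]), 'moment': array([-0.001, -0.172, -0.041]), 'grip_width': np.float64(42.84), 'finger_force': np.float64(0.0)}
```

```bash
python3 -m pendant '[[[0,0,0],[0,0,0],-1],[[0,0,0],[0,0,0],-1],[[0,0,0],[0,0,0],-1],[[0,0,0],[0,0,0],-1],[[0,0,0],[0,0,0],-1],[[0,0,0],[0,0,0],-1],[[0,0,0],[0,0,0],-1],[[0,0,0],[0,0,0],-1],[[0,0,0],[0,0,0],-1],[[0,0,0],[0,0,0],-1]]'
python3 - <<'E'
from h import *
o=bot.get_obs();print({k:np.round(o[k],3) for k in("tool_pos","tcp_rot","contact_force","moment","grip_width","finger_force")})
E
```

```text
time: 4.42
tool_pos: [630.2, 52.0, 158.2]
tcp_rot: [-3.141, -0.0, 1.802]
contact_force: [-0.5, 0.1, 1.4]
grip_width: 23.2
finger_force: 30.0
{'tool_pos': array([630.207,  51.964, 158.231]), 'tcp_rot': array([-3.141, -0.   ,  1.802]), 'contact_force': array([-0.504,  0.055,  1.432]), 'moment': array([-0.016,  0.06 , -0.027]), 'grip_width': np.float64(23.239), 'finger_force': np.float64(30.0)}
```

```bash
python3 -m pendant '[[[0,0,0],[0,0,-0.75],-1],[[0,0,0],[0,0,-0.75],-1],[[0,0,0],[0,0,-0.75],-1],[[0,0,0],[0,0,-0.75],-1],[[0,0,0],[0,0,-0.75],-1],[[0,0,0],[0,0,-0.75],-1],[[0,0,0],[0,0,-0.75],-1],[[0,0,0],[0,0,-0.75],-1],[[0,0,0],[0,0,-0.75],-1],[[0,0,0],[0,0,0],-1]]'
cat > s.py <<'E'
from h import *
o=bot.get_obs();print({k:np.round(o[k],3).tolist() for k in("tool_pos","tcp_rot","contact_force","moment","grip_width","finger_force","joint_positions")})
E
python3 s.py
```

```text
time: 5.25
tool_pos: [628.9, 52.1, 158.2]
tcp_rot: [-3.139, 0.002, 0.988]
contact_force: [-6.6, 0.2, 3.7]
grip_width: 23.3
finger_force: 30.0
{'tool_pos': [628.877, 52.143, 158.19], 'tcp_rot': [-3.139, 0.002, 0.988], 'contact_force': [-6.568, 0.204, 3.698], 'moment': [-0.087, 0.908, 0.001], 'grip_width': 23.326, 'finger_force': 30.002, 'joint_positions': [-0.039, 0.609, 1.327, 0.0, 1.209, 0.544]}
```

```bash
python3 -m pendant '[[[-0.045,0,0],[0,0,0],-1],[[0,0,0],[0,0,-0.5],-1],[[0,0,0],[0,0,-0.5],-1],[[-0.01,0.01,0],[0,0,-0.5],-1],[[0,0,0],[0,0,-0.5],-1],[[-0.01,0.01,0],[0,0,-0.5],-1],[[0,0,0],[0,0,0],-1],[[0,0,0],[0,0,0],-1],[[0,0,0],[0,0,0],-1],[[0,0,0],[0,0,0],-1]]'
python3 s.py
```

```text
time: 6.08
tool_pos: [628.4, 52.5, 158.3]
tcp_rot: [3.141, -0.0, 0.694]
contact_force: [-0.2, 0.5, 0.3]
grip_width: 23.0
finger_force: 30.0
{'tool_pos': [628.384, 52.532, 158.251], 'tcp_rot': [3.141, -0.0, 0.694], 'contact_force': [-0.174, 0.466, 0.26], 'moment': [-0.098, 0.114, 0.019], 'grip_width': 22.991, 'finger_force': 30.0, 'joint_positions': [-0.038, 0.606, 1.332, -0.0, 1.203, 0.839]}
```

```bash
python3 -m pendant '[[[0,0,0],[0,0,-0.3],-1],[[0,0,0],[0,0,-0.3],-1],[[0,0,0],[0,0,-0.3],-1],[[0,0,0],[0,0,-0.3],-1],[[-0.01,0.01,0],[0,0,-0.3],-1],[[0,0,0],[0,0,-0.3],-1],[[0,0,0],[0,0,-0.3],-1],[[0,0,0],[0,0,0],-1],[[0,0,0],[0,0,0],-1],[[0,0,0],[0,0,0],-1]]'
python3 s.py
```

```text
time: 6.92
tool_pos: [628.3, 53.0, 158.3]
tcp_rot: [3.141, -0.001, 0.442]
contact_force: [-0.2, 0.8, -0.6]
grip_width: 23.2
finger_force: 30.0
{'tool_pos': [628.256, 52.967, 158.29], 'tcp_rot': [3.141, -0.001, 0.442], 'contact_force': [-0.152, 0.813, -0.633], 'moment': [0.083, -0.009, 0.221], 'grip_width': 23.249, 'finger_force': 30.0, 'joint_positions': [-0.037, 0.605, 1.333, 0.0, 1.203, 1.091]}
```

```bash
python3 -m pendant '[[[0,0,0],[0,0,0],1],[[0,0,0],[0,0,0],1],[[0,0,0],[0,0,0],1],[[0,0,0],[0,0,0],1],[[0,0,0.3],[0,0,0],1],[[0,0,0.5],[0,0,0],1],[[0,0,0.7],[0,0,0],1],[[0,0,0.7],[0,0,0],1],[[0,0,0.5],[0,0,0.4],1],[[0,-0.2,0.2],[0,0,0.7],1]]'
python3 -m pendant '[[[-0.1,-0.4,0],[0,0,0.9],1],[[-0.1,-0.5,0],[0,0,0.9],1],[[-0.12,-0.5,0],[0,0,0.9],1],[[-0.12,-0.5,0],[0,0,0.9],1],[[-0.12,-0.4,0],[0,0,0.9],1],[[-0.12,-0.4,0],[0,0,0.9],1],[[-0.1,-0.3,0],[0,0,0.75],1],[[0,0,0],[0,0,0],1],[[0,0,0],[0,0,0],1],[[0,0,0],[0,0,0],1]]'
python3 - <<'E'
from h import *
bot.get_obs();W=cam("wrist");im=bot.capture("wrist");o=bot.get_obs();print(o["tool_pos"],o["tcp_rot"],o["joint_positions"])
cv2.imwrite("pics/w3.png",np.clip(im*2.,0,255).astype(np.uint8));np.savez("w3.npz",K=W[0],d=W[1],T=W[2])
for z in(196,198): print(proj(W,[605,-43.5,z]))
T=cam("top");t=bot.capture("top");cv2.imwrite("pics/t3.png",t);print(red(t))
E
```

```text
time: 7.75
tool_pos: [629.0, 47.7, 249.1]
tcp_rot: [3.139, -0.005, 0.575]
contact_force: [-0.1, -0.2, 0.4]
grip_width: 85.3
finger_force: 0.0
time: 8.58
tool_pos: [604.8, -42.7, 245.7]
tcp_rot: [3.141, -0.0, 1.308]
contact_force: [-0.1, 0.5, -0.2]
grip_width: 92.2
finger_force: 0.0
[604.84287408 -42.50330223 245.51223137] [ 3.14116092e+00 -2.80777481e-04  1.30874876e+00] [-1.96621326e-01  4.91875856e-01  1.28308014e+00  2.57317988e-04
  1.36618751e+00  6.53740766e-02]
[322.97439596 275.24163097]
[322.9761356  276.61937891]
[([566.8, 464.4], [540, 448, 55, 32, 352]), ([595.4, 475.9], [584, 471, 20, 9, 85])]
```

View pics/w3.png

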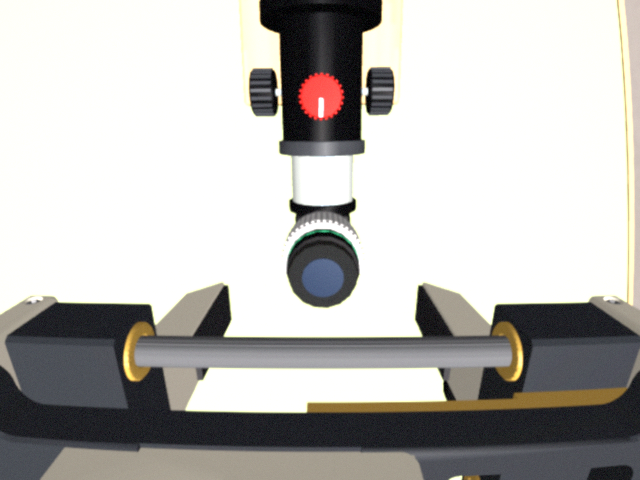

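The lens centre is at about (322,279), right on the predicted (323,276), with the tool square to the tube. The knob's mark now points straight at the eyepiece. I'll check the turn it made from the mark's axis, and the lens centre by fit.

```bash
python3 - <<'E'
from h import *
for n,c,zs in(("w1",(320,264),1),("w3",(321,97),1)):
    f=np.load(n+".npz");W=(f["K"],f["d"],f["T"]);im=cv2.imread(f"pics/{n}.png").astype(int)
    yy,xx=np.mgrid[:480,:640];m=((xx-c[0])**2+(yy-c[1])**2<19**2)&(im.min(2)>120)
    P=np.array([onz(W,(x,y),168)[:2] for y,x in zip(*np.where(m))]);Q=P-P.mean(0)
    v=np.linalg.svd(Q)[2][0];print(n,len(P),P.mean(0),np.degrees(np.arctan2(v[1],v[0])),np.linalg.svd(Q)[1])
im=cv2.imread("pics/w3.png").astype(int)
m=((im[...,0]-im[...,2]>15)&(im[...,0]>40)).astype(np.uint8);n,l,s,c=cv2.connectedComponentsWithStats(m[240:320,280:365])
i=1+np.argmax(s[1:,4]);u=c[i]+[280,240];print(u,s[i],onz(W,u,196))
E
```

```text
w1 101 [634.54654028  47.31891917] -34.95546276649211 [31.56731885 11.87205971]
w3 123 [628.23306619  47.36758135] -106.05496210420725 [32.13362346 12.16653086]
[322.40787519 277.35066865] [  21   18   43   40 1346] [604.33865236 -44.69225817 196.        ]
```

The mark turned by 1.24 rad while the tool turned 1.36, and the moment was 0.22 N·m, so the knob met its stop. Now I'll go down over the eyepiece and close.

```bash
python3 -m pendant '[[[-0.015,-0.035,-0.4],[0,0,0],1],[[0,0,-0.5],[0,0,0],1],[[0,0,-0.5],[0,0,0],1],[[0,0,-0.5],[0,0,0],1],[[0,0,-0.5],[0,0,0],1],[[0,0,-0.35],[0,0,0],1],[[0,0,-0.15],[0,0,0],1],[[0,0,0],[0,0,0],1],[[0,0,0],[0,0,0],0.5],[[0,0,0],[0,0,0],0.3]]'
python3 s.py; python3 -m pendant '[[[0,0,0],[0,0,0],0.25],[[0,0,0],[0,0,0],0.2],[[0,0,0],[0,0,0],-1],[[0,0,0],[0,0,0],-1],[[0,0,0],[0,0,0],-1],[[0,0,0],[0,0,0],-1],[[0,0,0],[0,0,0],-1],[[0,0,0],[0,0,0],-1],[[0,0,0],[0,0,0],-1],[[0,0,0],[0,0,0],-1]]'; python3 s.py
```

```text
time: 9.52
tool_pos: [604.8, -44.2, 159.2]
tcp_rot: [3.14, -0.0, 1.31]
contact_force: [-0.1, 0.1, 0.2]
grip_width: 82.9
finger_force: 0.0
{'tool_pos': [604.762, -44.18, 159.239], 'tcp_rot': [3.14, -0.0, 1.31], 'contact_force': [-0.145, 0.145, 0.155], 'moment': [-0.029, -0.087, -0.01], 'grip_width': 82.853, 'finger_force': 0.0, 'joint_positions': [-0.199, 0.562, 1.41, 0.0, 1.168, 0.061]}
time: 10.35
tool_pos: [604.3, -44.2, 158.3]
tcp_rot: [3.141, -0.0, 1.31]
contact_force: [-0.0, -0.3, 1.2]
grip_width: 51.9
finger_force: 30.0
{'tool_pos': [604.294, -44.21, 158.338], 'tcp_rot': [3.141, -0.0, 1.31], 'contact_force': [-0.037, -0.312, 1.17], 'moment': [-0.052, -0.135, 0.004], 'grip_width': 51.893, 'finger_force': 30.0, 'joint_positions': [-0.199, 0.563, 1.411, -0.0, 1.167, 0.061]}
```

```bash
python3 -m pendant '[[[0,0,-0.05],[0,0,0],-1],[[0,0,-0.05],[0,0,0],-1],[[0,0,0],[0,0,0],-1],[[0,0,0],[0,0,-0.3],-1],[[0,0,0],[0,0,-0.5],-1],[[0,0,0],[0,0,-0.5],-1],[[0,0,0],[0,0,-0.5],-1],[[0,0,0],[0,0,-0.5],-1],[[0,0,0],[0,0,0],-1],[[0,0,0],[0,0,0],-1]]'
python3 s.py
```

```text
time: 11.18
tool_pos: [604.5, -44.1, 155.6]
tcp_rot: [3.141, -0.001, 1.036]
contact_force: [0.5, 0.5, 4.9]
grip_width: 51.6
finger_force: 30.0
{'tool_pos': [604.533, -44.093, 155.635], 'tcp_rot': [3.141, -0.001, 1.036], 'contact_force': [0.495, 0.542, 4.869], 'moment': [0.078, -0.134, -0.018], 'grip_width': 51.649, 'finger_force': 30.001, 'joint_positions': [-0.199, 0.565, 1.415, 0.0, 1.161, 0.335]}
```

```bash
python3 -m pendant '[[[0,0,-0.05],[0,0,0],-1],[[0,0,0],[0,0,-0.3],-1],[[0,0,0],[0,0,-0.3],-1],[[0,0,0],[0,0,-0.3],-1],[[0,0,0],[0,0,-0.3],-1],[[0,0,0],[0,0,-0.3],-1],[[0,0,0],[0,0,0],-1],[[0,0,0],[0,0,0],-1],[[0,0,0],[0,0,0],-1],[[0,0,0],[0,0,0],-1]]'
python3 s.py
```

```text
time: 12.02
tool_pos: [604.8, -44.0, 155.2]
tcp_rot: [3.14, -0.002, 0.856]
contact_force: [-0.8, 2.1, 10.5]
grip_width: 51.9
finger_force: 30.0
{'tool_pos': [604.829, -43.972, 155.152], 'tcp_rot': [3.14, -0.002, 0.856], 'contact_force': [-0.795, 2.073, 10.502], 'moment': [0.228, 0.079, 0.05], 'grip_width': 51.85, 'finger_force': 30.002, 'joint_positions': [-0.199, 0.566, 1.416, 0.0, 1.158, 0.515]}
```

```bash
python3 -m pendant '[[[0,0,0],[0,0,-0.25],-1],[[0,0,0],[0,0,-0.25],-1],[[0,0,0],[0,0,-0.25],-1],[[0,0,0],[0,0,-0.25],-1],[[0,0,0],[0,0,-0.25],-1],[[0,0,0],[0,0,0],-1],[[0,0,0],[0,0,0],-1],[[0,0,0],[0,0,0],-1],[[0,0,0],[0,0,0],-1],[[0,0,0],[0,0,0],-1]]'
python3 s.py
```

```text
time: 12.85
tool_pos: [604.7, -43.9, 155.1]
tcp_rot: [3.14, -0.002, 0.706]
contact_force: [-1.5, 1.7, 9.7]
grip_width: 51.2
finger_force: 30.0
{'tool_pos': [604.734, -43.902, 155.113], 'tcp_rot': [3.14, -0.002, 0.706], 'contact_force': [-1.502, 1.734, 9.706], 'moment': [0.271, 0.146, -0.029], 'grip_width': 51.216, 'finger_force': 30.002, 'joint_positions': [-0.199, 0.566, 1.416, 0.001, 1.158, 0.665]}
```

```bash
python3 -m pendant '[[[0,0,0],[0,0,-0.25],-1],[[0,0,0],[0,0,-0.25],-1],[[0,0,0],[0,0,-0.25],-1],[[0,0,0],[0,0,-0.25],-1],[[0,0,0],[0,0,-0.25],-1],[[0,0,0],[0,0,0],-1],[[0,0,0],[0,0,0],-1],[[0,0,0],[0,0,0],-1],[[0,0,0],[0,0,0],-1],[[0,0,0],[0,0,0],-1]]'
```

```text
time: 13.68
tool_pos: [604.6, -43.8, 155.1]
tcp_rot: [3.141, -0.002, 0.556]
contact_force: [-0.9, 1.9, 9.8]
grip_width: 51.8
finger_force: 30.0
```

```bash
python3 -m pendant '[[[0,0,0],[0,0,-0.25],-1],[[0,0,0],[0,0,-0.25],-1],[[0,0,0],[0,0,-0.25],-1],[[0,0,0],[0,0,-0.25],-1],[[0,0,0],[0,0,0],-1],[[0,0,0],[0,0,0],-1],[[0,0,0],[0,0,0],-1],[[0,0,0],[0,0,0],-1],[[0,0,0],[0,0,0],-1],[[0,0,0],[0,0,0],-1]]'
```

```text
time: 14.52
tool_pos: [604.6, -43.7, 155.1]
tcp_rot: [3.141, -0.002, 0.436]
contact_force: [-1.9, 1.9, 11.3]
grip_width: 51.8
finger_force: 30.0
```

```bash
python3 -m pendant '[[[0,0,0],[0,0,-0.25],-1],[[0,0,0],[0,0,-0.25],-1],[[0,0,0],[0,0,-0.25],-1],[[0,0,0],[0,0,-0.25],-1],[[0,0,0],[0,0,0],-1],[[0,0,0],[0,0,0],-1],[[0,0,0],[0,0,0],-1],[[0,0,0],[0,0,0],-1],[[0,0,0],[0,0,0],-1],[[0,0,0],[0,0,0],-1]]'; python3 s.py
```

```text
time: 15.35
tool_pos: [604.5, -43.7, 155.1]
tcp_rot: [3.141, -0.002, 0.316]
contact_force: [-2.5, 2.6, 10.4]
grip_width: 51.8
finger_force: 30.0
{'tool_pos': [604.496, -43.735, 155.077], 'tcp_rot': [3.141, -0.002, 0.316], 'contact_force': [-2.506, 2.643, 10.378], 'moment': [0.368, 0.305, -0.007], 'grip_width': 51.835, 'finger_force': 30.002, 'joint_positions': [-0.199, 0.566, 1.416, 0.001, 1.159, 1.055]}
```

```bash
python3 -m pendant '[[[0,0,0],[0,0,-0.25],-1],[[0,0,0],[0,0,-0.25],-1],[[0,0,0],[0,0,-0.25],-1],[[0,0,0],[0,0,-0.25],-1],[[0,0,0],[0,0,0],-1],[[0,0,0],[0,0,0],-1],[[0,0,0],[0,0,0],-1],[[0,0,0],[0,0,0],-1],[[0,0,0],[0,0,0],-1],[[0,0,0],[0,0,0],-1]]'; python3 s.py
```

```text
time: 16.18
tool_pos: [604.4, -43.6, 155.0]
tcp_rot: [-3.141, -0.002, 0.196]
contact_force: [-2.8, 2.3, 10.5]
grip_width: 51.7
finger_force: 30.0
{'tool_pos': [604.448, -43.59, 155.034], 'tcp_rot': [-3.141, -0.002, 0.196], 'contact_force': [-2.782, 2.261, 10.484], 'moment': [0.461, 0.377, -0.067], 'grip_width': 51.746, 'finger_force': 30.002, 'joint_positions': [-0.199, 0.566, 1.416, 0.001, 1.159, 1.175]}
```

```bash
python3 -m pendant '[[[-0.015,0.015,0],[0,0,-0.25],-1],[[0,0,0],[0,0,-0.25],-1],[[0,0,0],[0,0,-0.25],-1],[[0,0,0],[0,0,-0.25],-1],[[0,0,0],[0,0,0],-1],[[0,0,0],[0,0,0],-1],[[0,0,0],[0,0,0],-1],[[0,0,0],[0,0,0],-1],[[0,0,0],[0,0,0],-1],[[0,0,0],[0,0,0],-1]]'; python3 s.py
```

```text
time: 17.02
tool_pos: [604.4, -43.3, 155.1]
tcp_rot: [3.142, -0.002, 0.076]
contact_force: [-0.8, 2.2, 9.5]
grip_width: 52.1
finger_force: 30.0
{'tool_pos': [604.397, -43.336, 155.096], 'tcp_rot': [3.142, -0.002, 0.076], 'contact_force': [-0.831, 2.243, 9.493], 'moment': [0.342, 0.103, -0.026], 'grip_width': 52.077, 'finger_force': 30.002, 'joint_positions': [-0.198, 0.565, 1.417, 0.001, 1.157, 1.296]}
```

```bash
python3 -m pendant '[[[0,0,0],[0,0,-0.25],-1],[[0,0,0],[0,0,-0.25],-1],[[0,0,0],[0,0,-0.25],-1],[[0,0,0],[0,0,-0.25],-1],[[0,0,0],[0,0,0],-1],[[0,0,0],[0,0,0],-1],[[0,0,0],[0,0,0],-1],[[0,0,0],[0,0,0],-1],[[0,0,0],[0,0,0],-1],[[0,0,0],[0,0,0],-1]]'; python3 s.py
```

```text
time: 17.85
tool_pos: [604.4, -43.3, 155.1]
tcp_rot: [-3.141, -0.002, -0.044]
contact_force: [-1.1, 2.2, 9.6]
grip_width: 51.7
finger_force: 30.0
{'tool_pos': [604.378, -43.278, 155.09], 'tcp_rot': [-3.141, -0.002, -0.044], 'contact_force': [-1.107, 2.157, 9.559], 'moment': [0.436, 0.115, -0.038], 'grip_width': 51.737, 'finger_force': 30.002, 'joint_positions': [-0.198, 0.565, 1.417, 0.001, 1.157, 1.416]}
```

```bash
python3 -m pendant '[[[0,0,0],[0,0,-0.25],-1],[[0,0,0],[0,0,-0.25],-1],[[0,0,0],[0,0,-0.25],-1],[[0,0,0],[0,0,-0.25],-1],[[0,0,0],[0,0,0],-1],[[0,0,0],[0,0,0],-1],[[0,0,0],[0,0,0],-1],[[0,0,0],[0,0,0],-1],[[0,0,0],[0,0,0],-1],[[0,0,0],[0,0,0],-1]]'
```

```text
time: 18.68
tool_pos: [604.4, -43.3, 155.1]
tcp_rot: [-3.141, -0.002, -0.164]
contact_force: [-1.1, 2.2, 9.5]
grip_width: 51.5
finger_force: 30.0
```

```bash
python3 -m pendant '[[[0,0,0],[0,0,-0.25],-1],[[0,0,0],[0,0,-0.25],-1],[[0,0,0],[0,0,-0.25],-1],[[0,0,0],[0,0,-0.25],-1],[[0,0,0],[0,0,0],-1],[[0,0,0],[0,0,0],-1],[[0,0,0],[0,0,0],-1],[[0,0,0],[0,0,0],-1],[[0,0,0],[0,0,0],-1],[[0,0,0],[0,0,0],-1]]'
```

```text
time: 19.52
tool_pos: [604.4, -43.2, 155.1]
tcp_rot: [-3.14, -0.002, -0.284]
contact_force: [-1.5, 3.1, 10.5]
grip_width: 52.0
finger_force: 30.0
```

```bash
python3 -m pendant '[[[0,0,0],[0,0,-0.25],-1],[[0,0,0],[0,0,-0.25],-1],[[0,0,0],[0,0,-0.25],-1],[[0,0,0],[0,0,-0.25],-1],[[0,0,0],[0,0,0],-1],[[0,0,0],[0,0,0],-1],[[0,0,0],[0,0,0],-1],[[0,0,0],[0,0,0],-1],[[0,0,0],[0,0,0],-1],[[0,0,0],[0,0,0],-1]]'; python3 s.py
```

```text
time: 20.35
tool_pos: [604.4, -43.1, 155.1]
tcp_rot: [-3.14, -0.002, -0.404]
contact_force: [-0.8, 3.1, 10.2]
grip_width: 51.8
finger_force: 30.0
{'tool_pos': [604.407, -43.143, 155.096], 'tcp_rot': [-3.14, -0.002, -0.404], 'contact_force': [-0.84, 3.137, 10.203], 'moment': [0.504, 0.075, -0.042], 'grip_width': 51.807, 'finger_force': 30.002, 'joint_positions': [-0.198, 0.565, 1.417, 0.001, 1.157, 1.776]}
```

```bash
python3 -m pendant '[[[0,0.02,0],[0,0,-0.25],-1],[[0,0,0],[0,0,-0.25],-1],[[0,0,0],[0,0,-0.25],-1],[[0,0,0],[0,0,-0.25],-1],[[0,0,0],[0,0,0],-1],[[0,0,0],[0,0,0],-1],[[0,0,0],[0,0,0],-1],[[0,0,0],[0,0,0],-1],[[0,0,0],[0,0,0],-1],[[0,0,0],[0,0,0],-1]]'
```

```text
time: 21.18
tool_pos: [604.2, -43.3, 154.2]
tcp_rot: [-3.141, -0.002, -0.524]
contact_force: [0.1, 0.1, 4.7]
grip_width: 52.0
finger_force: 30.0
```

```bash
python3 -m pendant '[[[0,0,0],[0,0,-0.25],-1],[[0,0,0],[0,0,-0.25],-1],[[0,0,0],[0,0,-0.25],-1],[[0,0,0],[0,0,-0.25],-1],[[0,0,0],[0,0,0],-1],[[0,0,0],[0,0,0],-1],[[0,0,0],[0,0,0],-1],[[0,0,0],[0,0,0],-1],[[0,0,0],[0,0,0],-1],[[0,0,0],[0,0,0],-1]]'
```

```text
time: 22.02
tool_pos: [603.9, -43.2, 153.8]
tcp_rot: [-3.142, -0.001, -0.645]
contact_force: [1.3, -1.3, 3.7]
grip_width: 51.6
finger_force: 30.0
```

```bash
python3 -m pendant '[[[0,0,0],[0,0,-0.25],-1],[[0,0,0],[0,0,-0.25],-1],[[0,0,0],[0,0,-0.25],-1],[[0,0,0],[0,0,-0.25],-1],[[0,0,0],[0,0,0],-1],[[0,0,0],[0,0,0],-1],[[0,0,0],[0,0,0],-1],[[0,0,0],[0,0,0],-1],[[0,0,0],[0,0,0],-1],[[0,0,0],[0,0,0],-1]]'; python3 s.py
```

```text
time: 22.85
tool_pos: [603.6, -43.0, 153.7]
tcp_rot: [3.141, 0.0, -0.765]
contact_force: [-1.1, 0.1, 3.3]
grip_width: 51.4
finger_force: 30.0
{'tool_pos': [603.617, -43.03, 153.689], 'tcp_rot': [3.141, 0.0, -0.765], 'contact_force': [-1.107, 0.08, 3.332], 'moment': [0.174, 0.091, 0.011], 'grip_width': 51.437, 'finger_force': 30.001, 'joint_positions': [-0.198, 0.566, 1.418, -0.0, 1.157, 2.138]}
```

It dropped in at about 1.8 rad. I'll back off 0.12 rad, since I turned slightly too far, and push down.

```bash
python3 -m pendant '[[[0,0,0],[0,0,0.3],-1],[[0,0,0],[0,0,0.3],-1],[[0,0,0],[0,0,0.3],-1],[[0,0,-0.03],[0,0,0],-1],[[0,0,-0.03],[0,0,0],-1],[[0,0,-0.03],[0,0,0],-1],[[0,0,0],[0,0,0],-1],[[0,0,0],[0,0,0],-1],[[0,0,0],[0,0,0],-1],[[0,0,0],[0,0,0],-1]]'; python3 s.py
```

```text
time: 23.68
tool_pos: [603.7, -43.2, 151.3]
tcp_rot: [3.142, -0.0, -0.659]
contact_force: [-0.7, 0.3, 7.1]
grip_width: 51.5
finger_force: 30.0
{'tool_pos': [603.737, -43.167, 151.31], 'tcp_rot': [3.142, -0.0, -0.659], 'contact_force': [-0.666, 0.263, 7.058], 'moment': [0.14, 0.18, -0.029], 'grip_width': 51.49, 'finger_force': 30.001, 'joint_positions': [-0.198, 0.569, 1.421, -0.0, 1.151, 2.032]}
```

```bash
python3 -m pendant '[[[0,0,-0.03],[0,0,0],-1],[[0,0,-0.03],[0,0,0],-1],[[0,0,-0.03],[0,0,0],-1],[[0,0,0],[0,0,0],-1],[[0,0,0],[0,0,0],-1],[[0,0,0],[0,0,0],-1],[[0,0,0],[0,0,0],-1],[[0,0,0],[0,0,0],-1],[[0,0,0],[0,0,0],-1],[[0,0,0],[0,0,0],-1]]'; python3 s.py
```

```text
time: 24.52
tool_pos: [603.9, -43.2, 150.8]
tcp_rot: [-3.141, -0.002, -0.658]
contact_force: [-5.4, -0.4, 19.7]
grip_width: 51.8
finger_force: 30.0
{'tool_pos': [603.932, -43.231, 150.835], 'tcp_rot': [-3.141, -0.002, -0.658], 'contact_force': [-5.402, -0.402, 19.748], 'moment': [0.332, 0.998, 0.064], 'grip_width': 51.809, 'finger_force': 30.013, 'joint_positions': [-0.198, 0.569, 1.423, -0.0, 1.148, 2.031]}
```

```bash
python3 - <<'E'
from h import *
a=bot.capture("side");cv2.imwrite("pics/s4full.png",a)
A=cv2.resize(a[220:370,190:390],None,fx=4,fy=4,interpolation=2).astype(float)
cv2.imwrite("pics/s4.png",np.clip(A*1.8,0,255).astype(np.uint8))
E
```

```text
(no output)
```

View pics/s4.png

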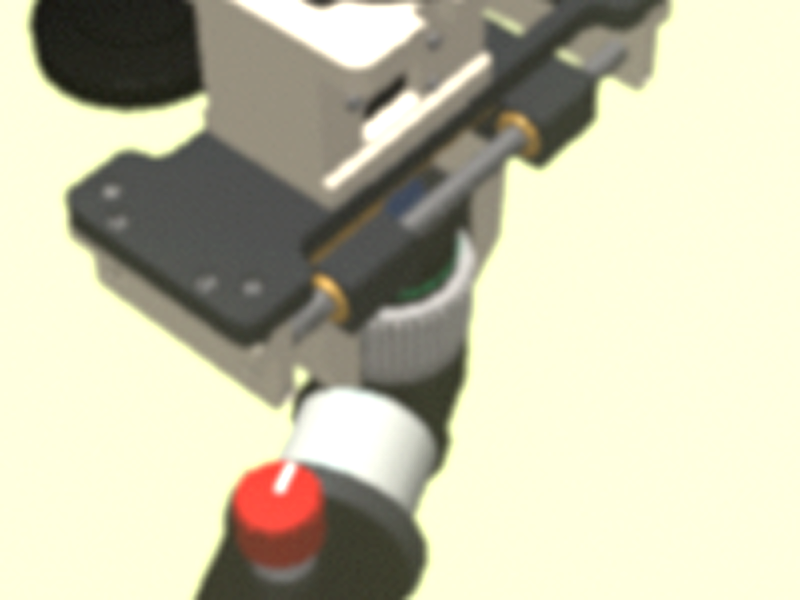

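The gripper hides most of the collar. Its right rim is visible around (308,281) full-frame, so I'll compare the collar edges numerically with the starting picture.

```bash
python3 - <<'E'
from h import *
a=cv2.imread("pics/side0.png").astype(int).sum(2);b=cv2.imread("pics/s4full.png").astype(int).sum(2)
for c in(292,298,303,306): print(c,"\n",a[275:325,c].tolist(),"\n",b[275:325,c].tolist())
S=cam("side");print([proj(S,[604.5,-43.5,z]).round(1).tolist() for z in(138,129)])
E
```

```text
292 
 [111, 107, 102, 96, 94, 88, 92, 92, 90, 88, 85, 82, 87, 92, 107, 109, 111, 165, 252, 305, 295, 249, 218, 198, 188, 181, 178, 183, 181, 182, 183, 181, 183, 175, 171, 162, 147, 127, 101, 94, 90, 91, 85, 83, 84, 84, 110, 173, 248, 300] 
 [243, 209, 171, 138, 122, 110, 99, 96, 91, 88, 89, 89, 91, 90, 96, 89, 93, 104, 113, 110, 157, 260, 337, 343, 292, 250, 232, 219, 207, 207, 207, 208, 207, 206, 204, 202, 199, 190, 183, 171, 143, 107, 91, 91, 91, 88, 120, 194, 286, 344]
298 
 [97, 90, 93, 95, 93, 89, 92, 89, 87, 87, 90, 103, 113, 114, 145, 211, 279, 312, 293, 246, 213, 206, 192, 181, 176, 178, 180, 180, 182, 181, 178, 174, 166, 158, 147, 124, 105, 95, 93, 90, 91, 93, 84, 84, 80, 89, 85, 86, 86, 86] 
 [134, 120, 109, 94, 88, 88, 88, 88, 87, 84, 85, 80, 79, 82, 97, 112, 119, 145, 221, 301, 346, 337, 290, 250, 235, 216, 205, 201, 201, 202, 204, 203, 204, 204, 200, 191, 179, 165, 140, 113, 100, 99, 95, 92, 92, 95, 92, 94, 95, 94]
303 
 [109, 104, 105, 106, 111, 122, 137, 143, 155, 177, 222, 269, 304, 317, 310, 291, 260, 227, 214, 191, 179, 179, 177, 180, 180, 178, 175, 173, 167, 157, 1
[... 178 characters left out ...]
6, 329, 289, 247, 223, 209, 204, 203, 206, 203, 204, 206, 202, 198, 191, 182, 164, 143, 119, 102, 94, 90, 89, 90, 95, 108, 129, 158, 191, 238, 283, 319, 356]
306 
 [352, 338, 323, 319, 319, 321, 324, 328, 322, 312, 301, 284, 256, 233, 218, 203, 195, 191, 190, 188, 193, 201, 203, 207, 211, 216, 215, 210, 196, 190, 186, 186, 193, 205, 217, 222, 223, 225, 230, 252, 277, 306, 343, 367, 382, 392, 393, 394, 394, 395] 
 [102, 121, 164, 220, 268, 308, 336, 351, 363, 370, 370, 363, 355, 341, 328, 308, 288, 273, 243, 225, 223, 217, 219, 224, 231, 238, 247, 251, 253, 247, 236, 226, 217, 218, 237, 249, 255, 255, 266, 288, 317, 353, 392, 424, 440, 450, 452, 452, 454, 453]
[[289.0, 297.4], [289.1, 301.9]]
```

The picture shows the eyepiece about 7 mm down. It was stopped hard, with one fingertip right over the diagonal's flange, so the finger is probably fouling there. I'll ease up, release, regrip 6 mm higher on the collar at the same angle and push again.

```bash
python3 -m pendant '[[[0,0,0.1],[0,0,0],-1],[[0,0,0.1],[0,0,0],-1],[[0,0,0.1],[0,0,0],-1],[[0,0,0.04],[0,0,0],-1],[[0,0,0],[0,0,0],-1],[[0,0,0],[0,0,0],-1],[[0,0,0],[0,0,0],0.4],[[0,0,0],[0,0,0],0.4],[[0,0,0],[0,0,0],0.4],[[0,0,0],[0,0,0],0.4]]'; python3 s.py
python3 -m pendant '[[[0,0,0.1],[0,0,0],0.4],[[0,0,0.1],[0,0,0],0.4],[[0,0,0],[0,0,0],0.4],[[0,0,0],[0,0,0],0.3],[[0,0,0],[0,0,0],-1],[[0,0,0],[0,0,0],-1],[[0,0,0],[0,0,0],-1],[[0,0,0],[0,0,0],-1],[[0,0,0],[0,0,0],-1],[[0,0,0],[0,0,0],-1]]'; python3 s.py
```

```text
time: 25.4
tool_pos: [603.5, -43.1, 158.1]
tcp_rot: [3.141, 0.001, -0.658]
contact_force: [-1.1, -0.2, 0.2]
grip_width: 64.0
finger_force: 0.0
{'tool_pos': [603.484, -43.051, 158.144], 'tcp_rot': [3.141, 0.001, -0.658], 'contact_force': [-1.069, -0.152, 0.181], 'moment': [0.068, 0.024, 0.018], 'grip_width': 64.039, 'finger_force': 0.0, 'joint_positions': [-0.198, 0.562, 1.413, -0.0, 1.168, 2.031]}
time: 26.23
tool_pos: [603.7, -43.1, 164.5]
tcp_rot: [3.141, 0.0, -0.658]
contact_force: [-0.1, 0.2, 0.7]
grip_width: 51.5
finger_force: 30.0
{'tool_pos': [603.688, -43.143, 164.522], 'tcp_rot': [3.141, 0.0, -0.658], 'contact_force': [-0.066, 0.234, 0.674], 'moment': [0.025, 0.101, 0.016], 'grip_width': 51.485, 'finger_force': 30.0, 'joint_positions': [-0.198, 0.556, 1.405, -0.0, 1.181, 2.031]}
```

```bash
python3 -m pendant '[[[0,0,-0.05],[0,0,0],-1],[[0,0,-0.05],[0,0,0],-1],[[0,0,-0.04],[0,0,0],-1],[[0,0,0],[0,0,0],-1],[[0,0,0],[0,0,0],-1],[[0,0,0],[0,0,0],-1],[[0,0,0],[0,0,0],-1],[[0,0,0],[0,0,0],-1],[[0,0,0],[0,0,0],-1],[[0,0,0],[0,0,0],-1]]'; python3 s.py
```

```text
time: 27.07
tool_pos: [603.8, -43.1, 160.4]
tcp_rot: [3.142, -0.0, -0.658]
contact_force: [-1.8, 0.1, 3.8]
grip_width: 51.7
finger_force: 30.0
{'tool_pos': [603.761, -43.146, 160.389], 'tcp_rot': [3.142, -0.0, -0.658], 'contact_force': [-1.809, 0.146, 3.788], 'moment': [0.014, 0.266, 0.035], 'grip_width': 51.716, 'finger_force': 30.001, 'joint_positions': [-0.198, 0.56, 1.41, -0.0, 1.172, 2.031]}
```

Past the pin, at 4.1 mm depth with only the spring force. Pushing on.

```bash
python3 -m pendant '[[[0,0,-0.05],[0,0,0],-1],[[0,0,-0.05],[0,0,0],-1],[[0,0,-0.04],[0,0,0],-1],[[0,0,-0.03],[0,0,0],-1],[[0,0,-0.03],[0,0,0],-1],[[0,0,0],[0,0,0],-1],[[0,0,0],[0,0,0],-1],[[0,0,0],[0,0,0],-1],[[0,0,0],[0,0,0],-1],[[0,0,0],[0,0,0],-1]]'; python3 s.py
```

```text
time: 27.9
tool_pos: [604.1, -43.3, 156.9]
tcp_rot: [-3.141, -0.002, -0.657]
contact_force: [-6.6, -0.3, 18.5]
grip_width: 51.3
finger_force: 30.0
{'tool_pos': [604.071, -43.254, 156.872], 'tcp_rot': [-3.141, -0.002, -0.657], 'contact_force': [-6.639, -0.334, 18.539], 'moment': [0.308, 1.113, 0.109], 'grip_width': 51.293, 'finger_force': 30.01, 'joint_positions': [-0.198, 0.562, 1.416, -0.0, 1.161, 2.03]}
```

It stopped at 7.6 mm again, so the fingers are not the cause. Side force and a small torque suggest it binds on the keyway's edge. I'll ease up 3 mm, turn back 0.06 rad, trim x and push again.

```bash
python3 -m pendant '[[[0,0,0.1],[0,0,0],-1],[[-0.03,0,0.03],[0,0,0],-1],[[0,0,0],[0,0,0.25],-1],[[0,0,0],[0,0,0.25],-1],[[0,0,0],[0,0,0],-1],[[0,0,0],[0,0,0],-1],[[0,0,0],[0,0,0],-1],[[0,0,0],[0,0,0],-1],[[0,0,0],[0,0,0],-1],[[0,0,0],[0,0,0],-1]]'; python3 s.py
python3 -m pendant '[[[0,0,-0.05],[0,0,0],-1],[[0,0,-0.04],[0,0,0],-1],[[0,0,-0.03],[0,0,0],-1],[[0,0,0],[0,0,0],-1],[[0,0,0],[0,0,0],-1],[[0,0,0],[0,0,0],-1],[[0,0,0],[0,0,0],-1],[[0,0,0],[0,0,0],-1],[[0,0,0],[0,0,0],-1],[[0,0,0],[0,0,0],-1]]'; python3 s.py
```

```text
time: 28.73
tool_pos: [603.2, -43.2, 158.4]
tcp_rot: [-3.141, -0.001, -0.598]
contact_force: [3.7, -0.4, 4.9]
grip_width: 51.5
finger_force: 30.0
{'tool_pos': [603.241, -43.178, 158.413], 'tcp_rot': [-3.141, -0.001, -0.598], 'contact_force': [3.695, -0.417, 4.873], 'moment': [-0.026, -0.513, 0.005], 'grip_width': 51.488, 'finger_force': 30.001, 'joint_positions': [-0.198, 0.56, 1.415, -0.0, 1.165, 1.971]}
time: 29.57
tool_pos: [603.3, -43.2, 157.0]
tcp_rot: [-3.141, -0.003, -0.598]
contact_force: [-1.9, 0.1, 18.6]
grip_width: 51.9
finger_force: 30.0
{'tool_pos': [603.32, -43.203, 156.981], 'tcp_rot': [-3.141, -0.003, -0.598], 'contact_force': [-1.926, 0.137, 18.632], 'moment': [0.23, 0.196, 0.016], 'grip_width': 51.868, 'finger_force': 30.009, 'joint_positions': [-0.198, 0.561, 1.418, -0.0, 1.16, 1.971]}
```

Force bookkeeping (spring minus weight) says it was freest at the far end of my turn, around yaw −0.77, so I backed off the wrong way. I'll ease up, turn clockwise 0.2 rad and push.

```bash
python3 -m pendant '[[[0,0,0.1],[0,0,0],-1],[[0,0,0.02],[0,0,0],-1],[[0,0,0],[0,0,-0.4],-1],[[0,0,0],[0,0,-0.4],-1],[[0,0,0],[0,0,-0.4],-1],[[0,0,0],[0,0,-0.4],-1],[[0,0,0],[0,0,0],-1],[[0,0,0],[0,0,0],-1],[[0,0,0],[0,0,0],-1],[[0,0,0],[0,0,0],-1]]'; python3 s.py
python3 -m pendant '[[[0,0,-0.04],[0,0,0],-1],[[0,0,-0.03],[0,0,0],-1],[[0,0,-0.03],[0,0,0],-1],[[0,0,0],[0,0,0],-1],[[0,0,0],[0,0,0],-1],[[0,0,0],[0,0,0],-1],[[0,0,0],[0,0,0],-1],[[0,0,0],[0,0,0],-1],[[0,0,0],[0,0,0],-1],[[0,0,0],[0,0,0],-1]]'; python3 s.py
```

```text
time: 30.4
tool_pos: [602.7, -42.7, 158.2]
tcp_rot: [-3.141, 0.001, -0.789]
contact_force: [2.2, 3.1, 4.9]
grip_width: 51.9
finger_force: 30.0
{'tool_pos': [602.745, -42.706, 158.164], 'tcp_rot': [-3.141, 0.001, -0.789], 'contact_force': [2.183, 3.142, 4.911], 'moment': [0.643, -0.377, -0.053], 'grip_width': 51.892, 'finger_force': 30.001, 'joint_positions': [-0.198, 0.56, 1.416, 0.001, 1.166, 2.161]}
time: 31.23
tool_pos: [602.9, -42.9, 157.0]
tcp_rot: [-3.141, -0.001, -0.789]
contact_force: [-1.7, 3.0, 15.5]
grip_width: 51.4
finger_force: 30.0
{'tool_pos': [602.907, -42.888, 156.987], 'tcp_rot': [-3.141, -0.001, -0.789], 'contact_force': [-1.704, 2.965, 15.459], 'moment': [0.838, 0.342, 0.088], 'grip_width': 51.401, 'finger_force': 30.008, 'joint_positions': [-0.198, 0.561, 1.418, 0.0, 1.161, 2.162]}
```

```bash
python3 -m pendant '[[[0.02,-0.01,0.1],[0,0,0.4],-1],[[0.01,0,0.02],[0,0,0.4],-1],[[0,0,0],[0,0,0.4],-1],[[0,0,0],[0,0,0.2],-1],[[0,0,0],[0,0,0],-1],[[0,0,0],[0,0,0],-1],[[0,0,0],[0,0,0],-1],[[0,0,0],[0,0,0],-1],[[0,0,0],[0,0,0],-1],[[0,0,0],[0,0,0],-1]]'; python3 s.py
python3 - <<'E'
from h import *
a=cv2.imread("pics/side0.png").astype(np.float32);b=bot.capture("side");cv2.imwrite("pics/s5full.png",b);b=b.astype(np.float32)
ga,gb=a.mean(2),b.mean(2)
# drawtube/flange patch & focuser reference shift by phase correlation
for n,(x0,x1,y0,y1) in{"drawtube":(262,304,312,350),"lower diag":(290,312,312,345),"focuser":(240,262,360,420)}.items():
    print(n,cv2.phaseCorrelate(ga[y0:y1,x0:x1],gb[y0:y1,x0:x1],cv2.createHanningWindow((x1-x0,y1-y0),cv2.CV_32F)))
S=cam("side");p0=proj(S,[604,-43,110]);print(p0,proj(S,[604-.25*5,-43-.97*5,110])-p0)
E
```

```text
time: 32.07
tool_pos: [603.4, -43.5, 158.7]
tcp_rot: [3.141, 0.001, -0.622]
contact_force: [0.8, 0.9, 5.8]
grip_width: 51.3
finger_force: 30.0
{'tool_pos': [603.417, -43.507, 158.697], 'tcp_rot': [3.141, 0.001, -0.622], 'contact_force': [0.767, 0.875, 5.848], 'moment': [0.32, -0.124, 0.037], 'grip_width': 51.347, 'finger_force': 30.001, 'joint_positions': [-0.198, 0.561, 1.412, -0.0, 1.169, 1.994]}
drawtube ((0.5311451685994477, -0.0867878265736799), 0.9570433404710558)
lower diag ((0.03958788364501942, 0.028048695571314397), 1.0461916040491175)
focuser ((-0.1777232796714614, 0.06585046168730457), 1.0043266468577914)
[289.74488432 311.28881384] [ 1.14271206 -2.78139633]
```

The drawtube has not shifted. The tool is now centred with low side force, so I'll push with a small wiggle.

```bash
python3 -m pendant '[[[0,0,-0.05],[0,0,0.2],-1],[[0,0,-0.03],[0,0,0.2],-1],[[0,0,-0.03],[0,0,-0.3],-1],[[0,0,-0.02],[0,0,-0.3],-1],[[0,0,0],[0,0,-0.3],-1],[[0,0,0],[0,0,0.3],-1],[[0,0,0],[0,0,0.3],-1],[[0,0,0],[0,0,-0.1],-1],[[0,0,0],[0,0,0],-1],[[0,0,0],[0,0,0],-1]]'; python3 s.py
```

```text
time: 32.95
tool_pos: [604.2, -43.4, 156.9]
tcp_rot: [-3.14, -0.002, -0.622]
contact_force: [-1.0, 3.7, 16.3]
grip_width: 51.9
finger_force: 30.0
{'tool_pos': [604.239, -43.367, 156.918], 'tcp_rot': [-3.14, -0.002, -0.622], 'contact_force': [-1.043, 3.732, 16.333], 'moment': [0.747, 0.207, 0.044], 'grip_width': 51.857, 'finger_force': 30.009, 'joint_positions': [-0.198, 0.563, 1.415, 0.0, 1.161, 1.994]}
```

```bash
python3 - <<'E'
from h import *
c=bot.capture("side");cv2.imwrite("pics/s6full.png",c)
I={n:cv2.imread(f"pics/{n}.png").astype(float).mean(2) for n in("side0","s4full","s5full","s6full")}
def edge(g,col,lo,hi,sgn):
    p=cv2.GaussianBlur(g,(3,3),0)[lo:hi,col]; d=np.diff(p)*sgn; d=np.clip(d,0,None); i=d.argmax(); w=d[max(0,i-2):i+3]
    return lo+max(0,i-2)+.5+(w*np.arange(len(w))).sum()/w.sum()
for n,g in I.items():
    print(n,"rim",[round(edge(g,c,287,303,1),1) for c in(292,294,296,298,300)],"bottom",[round(edge(g,c,305,319,-1),1) for c in(292,294,296,298,300)])
S=cam("side")
for z in(138,169): 
    a=proj(S,[598,-43.6+24,z]); print([(proj(S,[598,-43.6+24,z-d])-a)[1].round(2) for d in(2.5,5.8,7,9)])
E
```

```text
side0 rim [np.float64(292.3), np.float64(291.7), np.float64(291.0), np.float64(290.0), np.float64(288.7)] bottom [np.float64(311.6), np.float64(311.3), np.float64(310.4), np.float64(309.6), np.float64(308.4)]
s4full rim [np.float64(295.6), np.float64(295.2), np.float64(294.3), np.float64(293.1), np.float64(291.9)] bottom [np.float64(315.2), np.float64(314.4), np.float64(313.5), np.float64(313.1), np.float64(311.5)]
s5full rim [np.float64(294.8), np.float64(294.3), np.float64(293.5), np.float64(292.4), np.float64(291.1)] bottom [np.float64(314.2), np.float64(313.5), np.float64(312.6), np.float64(312.2), np.float64(311.2)]
s6full rim [np.float64(295.4), np.float64(294.8), np.float64(294.0), np.float64(292.7), np.float64(291.2)] bottom [np.float64(315.1), np.float64(314.4), np.float64(313.5), np.float64(312.6), np.float64(311.4)]
[np.float64(1.24), np.float64(2.86), np.float64(3.44), np.float64(4.42)]
[np.float64(1.33), np.float64(3.07), np.float64(3.7), np.float64(4.75)]
```

```bash
python3 -m pendant '[[[-0.01,0,0.1],[0,0,0],-1],[[0,0,0.04],[0,0,0],-1],[[0,0,0],[0,0,0.25],-1],[[0,0,0],[0,0,0.25],-1],[[0,0,0],[0,0,0.25],-1],[[0,0,0],[0,0,0.25],-1],[[0,0,0],[0,0,0],-1],[[0,0,0],[0,0,0],-1],[[0,0,0],[0,0,0],-1],[[0,0,0],[0,0,0],-1]]'; python3 s.py
python3 -m pendant '[[[0,0,0],[0,0,0.25],-1],[[0,0,0],[0,0,0.25],-1],[[0,0,0],[0,0,0.25],-1],[[0,0,0],[0,0,0],-1],[[0,0,0],[0,0,0],-1],[[0,0,0],[0,0,0],-1],[[0,0,0],[0,0,0],-1],[[0,0,0],[0,0,0],-1],[[0,0,0],[0,0,0],-1],[[0,0,0],[0,0,0],-1]]'; python3 s.py
```

```text
time: 33.83
tool_pos: [603.5, -43.7, 159.2]
tcp_rot: [3.141, -0.0, -0.502]
contact_force: [1.3, 1.5, 6.8]
grip_width: 51.5
finger_force: 30.0
{'tool_pos': [603.459, -43.704, 159.235], 'tcp_rot': [3.141, -0.0, -0.502], 'contact_force': [1.298, 1.472, 6.808], 'moment': [0.169, -0.182, -0.191], 'grip_width': 51.507, 'finger_force': 30.001, 'joint_positions': [-0.199, 0.56, 1.413, -0.0, 1.169, 1.875]}
time: 34.67
tool_pos: [603.7, -43.5, 160.7]
tcp_rot: [-3.141, -0.002, -0.412]
contact_force: [-1.5, 1.5, 14.0]
grip_width: 51.6
finger_force: 30.0
{'tool_pos': [603.712, -43.539, 160.677], 'tcp_rot': [-3.141, -0.002, -0.412], 'contact_force': [-1.485, 1.521, 14.012], 'moment': [0.482, 0.124, 0.071], 'grip_width': 51.644, 'finger_force': 30.004, 'joint_positions': [-0.198, 0.559, 1.412, -0.0, 1.17, 1.784]}
```

```bash
python3 -m pendant '[[[0,0,0],[0,0,-0.45],-1],[[0,0,0],[0,0,-0.45],-1],[[0,0,0],[0,0,-0.45],-1],[[0,0,0],[0,0,-0.45],-1],[[0,0,0],[0,0,-0.45],-1],[[0,0,0],[0,0,0],-1],[[0,0,-0.05],[0,0,0],-1],[[0,0,-0.05],[0,0,0],-1],[[0,0,0],[0,0,0],-1],[[0,0,0],[0,0,0],-1]]'; python3 s.py
python3 -m pendant '[[[0.03,0,-0.02],[0,0,0],-1],[[0.02,0,0],[0,0,0],-1],[[-0.05,0.05,0],[0,0,0],-1],[[-0.05,0,0],[0,0,0],-1],[[0,-0.05,0],[0,0,0],-1],[[0,-0.05,0],[0,0,0],-1],[[0.05,0,0],[0,0,0],-1],[[0,0.05,0],[0,0,0],-1],[[0,0,0],[0,0,0],-1],[[0,0,0],[0,0,0],-1]]'; python3 s.py
```

```text
time: 35.5
tool_pos: [603.2, -43.5, 157.2]
tcp_rot: [3.141, -0.0, -0.68]
contact_force: [-2.3, 1.6, 12.5]
grip_width: 51.6
finger_force: 30.0
{'tool_pos': [603.17, -43.459, 157.162], 'tcp_rot': [3.141, -0.0, -0.68], 'contact_force': [-2.26, 1.63, 12.473], 'moment': [0.488, 0.396, 0.047], 'grip_width': 51.602, 'finger_force': 30.005, 'joint_positions': [-0.198, 0.562, 1.416, -0.0, 1.164, 2.052]}
time: 36.33
tool_pos: [603.2, -44.1, 157.0]
tcp_rot: [3.141, -0.001, -0.68]
contact_force: [-4.1, -0.9, 14.7]
grip_width: 52.0
finger_force: 30.0
{'tool_pos': [603.165, -44.142, 157.029], 'tcp_rot': [3.141, -0.001, -0.68], 'contact_force': [-4.111, -0.931, 14.695], 'moment': [0.206, 0.57, 0.078], 'grip_width': 51.96, 'finger_force': 30.008, 'joint_positions': [-0.199, 0.562, 1.416, -0.001, 1.163, 2.052]}
```

The stop is firm and doesn't depend on angle, so I need a close look from the wrist.

```bash
python3 - <<'E'
from h import *
w=bot.capture("wrist");s=bot.capture("side")
A=cv2.resize(w[180:420,170:480],(400,310),interpolation=2).astype(float)*1.8
B=cv2.resize(s[255:340,255:365],(400,310),interpolation=2).astype(float)*2.5
cv2.imwrite("pics/w7.png",np.clip(np.hstack([A,B]),0,255).astype(np.uint8))
cv2.imwrite("pics/w7full.png",w)
E
```

```text
(no output)
```

View pics/w7.png

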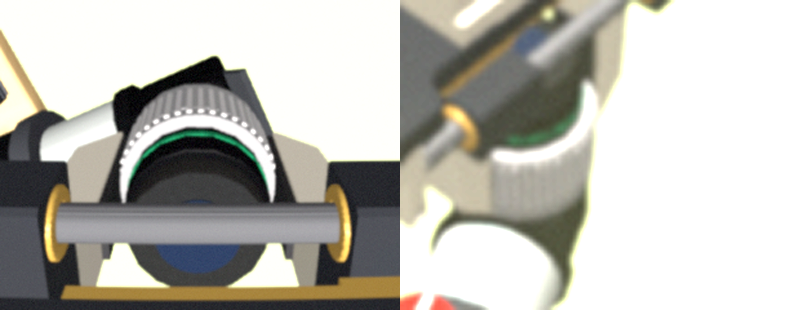

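The fingers and the gripper are clear of everything, and the eyepiece sits straight. I'll probe further clockwise for the true end of the window.

```bash
python3 -m pendant '[[[0.01,0.01,0.08],[0,0,0],-1],[[0,0,0],[0,0,-0.3],-1],[[0,0,0],[0,0,-0.3],-1],[[0,0,0],[0,0,-0.3],-1],[[0,0,0],[0,0,-0.3],-1],[[0,0,0],[0,0,0],-1],[[0,0,0],[0,0,0],-1],[[0,0,0],[0,0,0],-1],[[0,0,0],[0,0,0],-1],[[0,0,0],[0,0,0],-1]]'; python3 s.py
python3 -m pendant '[[[0,0,0],[0,0,-0.3],-1],[[0,0,0],[0,0,-0.3],-1],[[0,0,0],[0,0,-0.3],-1],[[0,0,0],[0,0,0],-1],[[0,0,0],[0,0,0],-1],[[0,0,0],[0,0,0],-1],[[0,0,0],[0,0,0],-1],[[0,0,0],[0,0,0],-1],[[0,0,0],[0,0,0],-1],[[0,0,0],[0,0,0],-1]]'; python3 s.py
```

```text
time: 37.27
tool_pos: [603.4, -43.7, 157.8]
tcp_rot: [3.14, 0.0, -0.824]
contact_force: [0.2, 0.0, 5.7]
grip_width: 51.6
finger_force: 30.0
{'tool_pos': [603.374, -43.662, 157.78], 'tcp_rot': [3.14, 0.0, -0.824], 'contact_force': [0.229, 0.008, 5.652], 'moment': [0.115, 0.073, -0.077], 'grip_width': 51.568, 'finger_force': 30.001, 'joint_positions': [-0.198, 0.562, 1.414, -0.001, 1.167, 2.197]}
time: 38.1
tool_pos: [603.4, -43.3, 157.8]
tcp_rot: [3.141, 0.0, -0.932]
contact_force: [0.4, 1.0, 5.7]
grip_width: 51.8
finger_force: 30.0
{'tool_pos': [603.412, -43.294, 157.754], 'tcp_rot': [3.141, 0.0, -0.932], 'contact_force': [0.378, 1.021, 5.671], 'moment': [0.336, -0.061, -0.014], 'grip_width': 51.804, 'finger_force': 30.001, 'joint_positions': [-0.198, 0.562, 1.414, -0.0, 1.167, 2.305]}
```

There is no wall at −0.93 either, so the slot is further clockwise than I thought. I'll push lightly here and keep turning.

```bash
python3 -m pendant '[[[0,0,-0.04],[0,0,0],-1],[[0,0,-0.03],[0,0,0],-1],[[0,0,0],[0,0,0],-1],[[0,0,0],[0,0,0],-1],[[0,0,0],[0,0,0],-1],[[0,0,0],[0,0,0],-1],[[0,0,0],[0,0,0],-1],[[0,0,0],[0,0,0],-1],[[0,0,0],[0,0,0],-1],[[0,0,0],[0,0,0],-1]]'; python3 s.py
python3 -m pendant '[[[0,0,0],[0,0,-0.25],-1],[[0,0,0],[0,0,-0.25],-1],[[0,0,0],[0,0,-0.25],-1],[[0,0,0],[0,0,0],-1],[[0,0,0],[0,0,0],-1],[[0,0,0],[0,0,0],-1],[[0,0,0],[0,0,0],-1],[[0,0,0],[0,0,0],-1],[[0,0,0],[0,0,0],-1],[[0,0,0],[0,0,0],-1]]'; python3 s.py
```

```text
time: 38.93
tool_pos: [603.5, -43.4, 157.1]
tcp_rot: [3.141, -0.001, -0.932]
contact_force: [-2.8, 1.7, 12.8]
grip_width: 51.8
finger_force: 30.0
{'tool_pos': [603.533, -43.372, 157.071], 'tcp_rot': [3.141, -0.001, -0.932], 'contact_force': [-2.835, 1.669, 12.778], 'moment': [0.433, 0.396, 0.004], 'grip_width': 51.771, 'finger_force': 30.006, 'joint_positions': [-0.198, 0.563, 1.415, -0.001, 1.164, 2.305]}
time: 39.77
tool_pos: [603.7, -42.6, 157.0]
tcp_rot: [-3.141, 0.0, -1.022]
contact_force: [-1.6, 3.3, 12.8]
grip_width: 51.6
finger_force: 30.0
{'tool_pos': [603.732, -42.622, 157.009], 'tcp_rot': [-3.141, 0.0, -1.022], 'contact_force': [-1.587, 3.261, 12.764], 'moment': [0.945, 0.247, 0.057], 'grip_width': 51.593, 'finger_force': 30.008, 'joint_positions': [-0.197, 0.563, 1.415, 0.001, 1.163, 2.395]}
```

The side force and moment match the pin wall contact, with over 1 mm of lateral play. So the eyepiece may be off-centre on the holder. I'll go to mid-window and feel for the lateral limits to centre it.

```bash
python3 -m pendant '[[[0,0,0.07],[0,0,0.7],-1],[[0,0,0],[0,0,0.7],-1],[[0,0,0],[0,0,0.7],-1],[[0,0,0],[0,0,0.7],-1],[[0.04,0,0],[0,0,0],-1],[[0.04,0,0],[0,0,0],-1],[[0,0,0],[0,0,0],-1],[[0,0,0],[0,0,0],-1],[[0,0,0],[0,0,0],-1],[[0,0,0],[0,0,0],-1]]'; python3 s.py
python3 -m pendant '[[[-0.06,0,0],[0,0,0],-1],[[-0.06,0,0],[0,0,0],-1],[[-0.04,0,0],[0,0,0],-1],[[0,0,0],[0,0,0],-1],[[0,0,0],[0,0,0],-1],[[0,0,0],[0,0,0],-1],[[0,0,0],[0,0,0],-1],[[0,0,0],[0,0,0],-1],[[0,0,0],[0,0,0],-1],[[0,0,0],[0,0,0],-1]]'; python3 s.py
python3 -m pendant '[[[0.06,0,0],[0,0,0],-1],[[0.02,0.04,0],[0,0,0],-1],[[0,0.04,0],[0,0,0],-1],[[0,0,0],[0,0,0],-1],[[0,0,0],[0,0,0],-1],[[0,0,0],[0,0,0],-1],[[0,0,0],[0,0,0],-1],[[0,0,0],[0,0,0],-1],[[0,0,0],[0,0,0],-1],[[0,0,0],[0,0,0],-1]]'; python3 s.py
python3 -m pendant '[[[0,-0.06,0],[0,0,0],-1],[[0,-0.06,0],[0,0,0],-1],[[0,-0.04,0],[0,0,0],-1],[[0,0,0],[0,0,0],-1],[[0,0,0],[0,0,0],-1],[[0,0,0],[0,0,0],-1],[[0,0,0],[0,0,0],-1],[[0,0,0],[0,0,0],-1],[[0,0,0],[0,0,0],-1],[[0,0,0],[0,0,0],-1]]'; python3 s.py
```

```text
time: 40.6
tool_pos: [604.5, -43.5, 157.4]
tcp_rot: [3.139, 0.003, -0.686]
contact_force: [-4.4, 0.8, 6.1]
grip_width: 51.7
finger_force: 30.0
{'tool_pos': [604.532, -43.492, 157.379], 'tcp_rot': [3.139, 0.003, -0.686], 'contact_force': [-4.367, 0.829, 6.139], 'moment': [0.086, 0.693, 0.031], 'grip_width': 51.667, 'finger_force': 30.002, 'joint_positions': [-0.198, 0.566, 1.407, -0.001, 1.172, 2.06]}
time: 41.43
tool_pos: [602.2, -43.6, 158.2]
tcp_rot: [-3.141, -0.002, -0.687]
contact_force: [5.2, -0.7, 4.1]
grip_width: 51.6
finger_force: 30.0
{'tool_pos': [602.236, -43.646, 158.221], 'tcp_rot': [-3.141, -0.002, -0.687], 'contact_force': [5.179, -0.65, 4.144], 'moment': [0.059, -0.856, 0.005], 'grip_width': 51.57, 'finger_force': 30.001, 'joint_positions': [-0.199, 0.558, 1.42, -0.001, 1.162, 2.059]}
time: 42.27
tool_pos: [603.4, -40.8, 157.8]
tcp_rot: [3.141, 0.001, -0.688]
contact_force: [-2.7, -3.4, 5.3]
grip_width: 51.7
finger_force: 30.0
{'tool_pos': [603.377, -40.754, 157.782], 'tcp_rot': [3.141, 0.001, -0.688], 'contact_force': [-2.69, -3.426, 5.349], 'moment': [-0.559, 0.398, -0.075], 'grip_width': 51.663, 'finger_force': 30.001, 'joint_positions': [-0.194, 0.562, 1.414, -0.0, 1.167, 2.064]}
time: 43.1
tool_pos: [603.6, -44.1, 157.9]
tcp_rot: [-3.14, 0.002, -0.687]
contact_force: [-2.2, 2.0, 5.5]
grip_width: 51.4
finger_force: 30.0
{'tool_pos': [603.605, -44.106, 157.936], 'tcp_rot': [-3.14, 0.002, -0.687], 'contact_force': [-2.16, 2.042, 5.484], 'moment': [0.51, 0.411, -0.005], 'grip_width': 51.355, 'finger_force': 30.001, 'joint_positions': [-0.201, 0.562, 1.413, 0.002, 1.167, 2.057]}
```

```bash
python3 -m pendant '[[[0,0.04,0],[0,0,0],-1],[[0,0.02,0],[0,0,0],-1],[[0,0,-0.03],[0,0,0],-1],[[0,0,-0.03],[0,0,0],-1],[[0,0,-0.03],[0,0,0],-1],[[0,0,0],[0,0,0],-1],[[0,0,0],[0,0,0],-1],[[0,0,0],[0,0,0],-1],[[0,0,0],[0,0,0],-1],[[0,0,0],[0,0,0],-1]]'; python3 s.py
python3 - <<'E'
from h import *
ga=cv2.imread("pics/s5full.png").astype(np.float32).mean(2);g4=cv2.imread("pics/s4full.png").astype(np.float32).mean(2);b=bot.capture("side");cv2.imwrite("pics/s8full.png",b);gb=b.astype(np.float32).mean(2);g0=cv2.imread("pics/side0.png").astype(np.float32).mean(2)
for n,(x0,x1,y0,y1) in{"flange":(262,304,316,350),"lower diag":(292,312,318,345),"focuser":(240,262,360,420)}.items():
    w=cv2.createHanningWindow((x1-x0,y1-y0),cv2.CV_32F)
    print(n,[np.round(cv2.phaseCorrelate(q[y0:y1,x0:x1],gb[y0:y1,x0:x1],w)[0],2) for q in(g0,g4,ga)])
E
```

```text
time: 43.93
tool_pos: [604.1, -43.6, 157.0]
tcp_rot: [-3.141, -0.001, -0.687]
contact_force: [-4.6, -1.9, 15.0]
grip_width: 51.5
finger_force: 30.0
{'tool_pos': [604.054, -43.559, 157.01], 'tcp_rot': [-3.141, -0.001, -0.687], 'contact_force': [-4.625, -1.868, 15.004], 'moment': [-0.066, 0.854, 0.097], 'grip_width': 51.534, 'finger_force': 30.006, 'joint_positions': [-0.199, 0.563, 1.415, 0.0, 1.162, 2.059]}
flange [array([0.65, 0.01]), array([ 0.47, -0.13]), array([0.62, 0.01])]
lower diag [array([-0.2,  0.3]), array([-0.09, -0.63]), array([-1.13,  0.34])]
focuser [array([-0.16,  0.09]), array([-0.03, -0.11]), array([-0.08, -0.03])]
```

```bash
python3 - <<'E'
from h import *
for n in("side0","s4full","s5full","s6full","s8full"):
    g=cv2.GaussianBlur(cv2.imread(f"pics/{n}.png").astype(float).mean(2),(3,3),0);r=[]
    for c in range(278,298,3):
        d=np.clip(np.diff(g[312:334,c]),0,None);i=d.argmax();s=slice(max(0,i-2),i+3);w=d[s];r.append(round(312.5+max(0,i-2)+(w*np.arange(len(w))).sum()/w.sum(),2))
    # lower (ring) edge silver->dark
    q=[]
    for c in range(272,290,3):
        d=np.clip(-np.diff(g[325:352,c]),0,None);i=d.argmax();s=slice(max(0,i-2),i+3);w=d[s];q.append(round(325.5+max(0,i-2)+(w*np.arange(len(w))).sum()/w.sum(),2))
    print(n,r,q)
E
```

```text
side0 [np.float64(316.68), np.float64(317.38), np.float64(318.31), np.float64(319.51), np.float64(321.22), np.float64(323.3), np.float64(325.63)] [np.float64(336.47), np.float64(337.41), np.float64(338.53), np.float64(340.14), np.float64(341.54), np.float64(343.47)]
s4full [np.float64(316.9), np.float64(317.56), np.float64(318.38), np.float64(319.42), np.float64(320.85), np.float64(323.29), np.float64(325.61)] [np.float64(336.47), np.float64(337.41), np.float64(338.54), np.float64(340.14), np.float64(341.54), np.float64(343.48)]
s5full [np.float64(316.87), np.float64(317.43), np.float64(318.31), np.float64(319.36), np.float64(320.82), np.float64(322.82), np.float64(325.63)] [np.float64(336.48), np.float64(337.41), np.float64(338.55), np.float64(340.14), np.float64(341.54), np.float64(343.48)]
s6full [np.float64(316.95), np.float64(317.57), np.float64(318.39), np.float64(319.41), np.float64(320.82), np.float64(322.82), np.float64(325.63)] [np.float64(336.48), np.float64(337.42), np.float64(338.54), np.float64(340.16), np.float64(341.54), np.float64(343.49)]
s8full [np.float64(316.69), np.float64(317.24), np.float64(317.98), np.float64(318.99), np.float64(320.63), np.float64(322.64), np.float64(325.47)] [np.float64(336.47), np.float64(337.42), np.float64(338.54), np.float64(340.13), np.float64(341.54), np.float64(343.49)]
```

```bash
python3 - <<'E'
from h import *
from scipy.optimize import least_squares
bot.get_obs();W=cam("wrist");o=bot.get_obs();w=bot.capture("wrist");cv2.imwrite("pics/w9.png",w)
g=w.astype(int);u=int(round(proj(W,o["tool_pos"])[0]));print("u",u)
for v in range(225,420,2): 
    if not 338<v<366: print(v,g[v,u-3:u+4].mean(0).astype(int).tolist(),end=" ")
t=np.array(o["tool_pos"]);y=o["tcp_rot"][2];tx=np.array([np.cos(y),np.sin(y),0])
for th in(0,.1,-.1):
    R=lambda a,z:t+np.array([0,0,-6.])+tx*(a*np.cos(th)+z*np.sin(th))+np.array([0,0,1])*(z*np.cos(th)-a*np.sin(th))
    print("\nth",th,[proj(W,R(a,z))[1].round(1) for a,z in((26.5,-20),(26.5,11),(22,38),(0,38),(-22,38))])
E
```

```text
u 320
225 [139, 177, 171] 227 [139, 176, 170] 229 [118, 152, 147] 231 [54, 72, 69] 233 [8, 9, 9] 235 [7, 6, 5] 237 [5, 3, 4] 239 [4, 4, 3] 241 [4, 4, 3] 243 [8, 8, 8] 245 [52, 52, 52] 247 [73, 72, 73] 249 [79, 78, 79] 251 [79, 78, 80] 253 [78, 78, 80] 255 [79, 79, 80] 257 [79, 78, 80] 259 [78, 78, 79] 261 [79, 79, 79] 263 [87, 87, 88] 265 [101, 101, 103] 267 [96, 96, 97] 269 [124, 124, 126] 271 [143, 144, 146] 273 [144, 143, 146] 275 [144, 143, 146] 277 [127, 127, 128] 279 [40, 40, 39] 281 [29, 43, 10] 283 [53, 81, 20] 285 [34, 52, 11] 287 [6, 5, 5] 289 [4, 4, 6] 291 [5, 3, 4] 293 [4, 2, 2] 295 [19, 16, 18] 297 [26, 25, 25] 299 [14, 13, 11] 301 [14, 13, 12] 303 [15, 15, 15] 305 [16, 16, 18] 307 [16, 16, 17] 309 [18, 18, 19] 311 [20, 21, 22] 313 [24, 25, 25] 315 [34, 34, 34] 317 [34, 35, 34] 319 [34, 34, 34] 321 [35, 35, 35] 323 [35, 36, 35] 325 [34, 35, 34] 327 [36, 35, 35] 329 [36, 35, 35] 331 [36, 36, 35] 333 [35, 34, 34] 335 [41, 31, 26] 337 [42, 35, 32] 367 [85, 82, 82] 369 [63, 51, 46] 371 [58, 39, 28] 373 [58, 38, 27] 375 [58, 38, 28] 377 [58, 38, 28] 379 [59, 38, 28] 381 [58, 37, 27] 383 [58, 38, 28] 385 [59, 39, 29] 387 [58, 38, 28] 389 [58, 38, 28] 391 [47, 37, 32] 393 [35, 36, 36] 395 [36, 36, 36] 397 [34, 35, 34] 399 [35, 35, 36] 401 [35, 47, 54] 403 [34, 72, 90] 405 [35, 73, 93] 407 [34, 73, 93] 409 [33, 73, 93] 411 [33, 69, 86] 413 [25, 29, 33] 415 [24, 21, 21] 417 [24, 22, 21] 419 [24, 22, 22] 
th 0 [np.float64(247.1), np.float64(271.3), np.float64(313.6), np.float64(367.0), np.float64(414.1)]

th 0.1 [np.float64(249.5), np.float64(266.6), np.float64(300.8), np.float64(357.9), np.float64(410.0)]

th -0.1 [np.float64(245.3), np.float64(276.5), np.float64(326.6), np.float64(375.2), np.float64(416.8)]
```

```bash
python3 -m pendant '[[[-0.01,0.02,0.06],[0,0,-0.5],-1],[[0,0,0],[0,0,-0.5],-1],[[0,0,0],[0,0,-0.5],-1],[[0,0,0],[0,0,-0.5],-1],[[0,0,0],[0,0,-0.5],-1],[[0,0,0],[0,0,-0.4],-1],[[0,0,0],[0,0,0],-1],[[0,0,0],[0,0,0],-1],[[0,0,0],[0,0,0],-1],[[0,0,0],[0,0,0],-1]]'; python3 s.py
python3 -m pendant '[[[0,0,0],[0,0,-0.5],-1],[[0,0,0],[0,0,-0.5],-1],[[0,0,0],[0,0,-0.5],-1],[[0,0,0],[0,0,0],-1],[[0,0,0],[0,0,0],-1],[[0,0,0],[0,0,0],-1],[[0,0,0],[0,0,0],-1],[[0,0,0],[0,0,0],-1],[[0,0,0],[0,0,0],-1],[[0,0,0],[0,0,0],-1]]'; python3 s.py
```

```text
time: 44.87
tool_pos: [604.3, -42.0, 157.5]
tcp_rot: [-3.139, 0.0, -1.035]
contact_force: [0.7, 2.7, 5.6]
grip_width: 51.5
finger_force: 30.0
{'tool_pos': [604.314, -41.951, 157.508], 'tcp_rot': [-3.139, 0.0, -1.035], 'contact_force': [0.667, 2.662, 5.577], 'moment': [0.474, -0.096, 0.131], 'grip_width': 51.529, 'finger_force': 30.001, 'joint_positions': [-0.197, 0.562, 1.414, 0.002, 1.163, 2.408]}
time: 45.7
tool_pos: [604.6, -42.0, 157.7]
tcp_rot: [-3.138, -0.0, -1.214]
contact_force: [0.3, 1.7, 6.1]
grip_width: 51.4
finger_force: 30.0
{'tool_pos': [604.613, -41.953, 157.713], 'tcp_rot': [-3.138, -0.0, -1.214], 'contact_force': [0.337, 1.713, 6.099], 'moment': [0.488, -0.269, 0.705], 'grip_width': 51.447, 'finger_force': 30.004, 'joint_positions': [-0.197, 0.562, 1.414, 0.002, 1.163, 2.587]}
```

```bash
python3 -m pendant '[[[0,0,0],[0,0,0.8],-1],[[0,0,0],[0,0,0.8],-1],[[0,0,0],[0,0,0.8],-1],[[0,0,0],[0,0,0.8],-1],[[0,0,0],[0,0,0.4],-1],[[0,0,-0.03],[0,0,0],-1],[[0,0,-0.03],[0,0,0],-1],[[0,0,-0.03],[0,0,0],-1],[[0,0,0],[0,0,0],-1],[[0,0,0],[0,0,0],-1]]'; python3 s.py
python3 -m pendant '[[[0,0,-0.03],[0,0,0.15],-1],[[0,0,-0.02],[0,0,0.15],-1],[[0,0,0],[0,0,-0.3],-1],[[0,0,0],[0,0,-0.3],-1],[[0,0,0],[0,0,0.3],-1],[[0,0,0],[0,0,0],-1],[[0,0,0],[0,0,0],-1],[[0,0,0],[0,0,0],-1],[[0,0,0],[0,0,0],-1],[[0,0,0],[0,0,0],-1]]'; python3 s.py
```

```text
time: 46.53
tool_pos: [604.0, -42.6, 156.7]
tcp_rot: [-3.139, -0.002, -0.783]
contact_force: [-5.9, -0.1, 17.4]
grip_width: 51.5
finger_force: 30.0
{'tool_pos': [604.02, -42.591, 156.689], 'tcp_rot': [-3.139, -0.002, -0.783], 'contact_force': [-5.934, -0.09, 17.384], 'moment': [0.194, 0.857, 0.069], 'grip_width': 51.489, 'finger_force': 30.015, 'joint_positions': [-0.197, 0.562, 1.417, 0.001, 1.16, 2.156]}
time: 47.37
tool_pos: [604.7, -42.8, 156.5]
tcp_rot: [-3.138, -0.004, -0.783]
contact_force: [-5.8, 0.4, 22.9]
grip_width: 51.7
finger_force: 30.0
{'tool_pos': [604.714, -42.759, 156.454], 'tcp_rot': [-3.138, -0.004, -0.783], 'contact_force': [-5.762, 0.396, 22.918], 'moment': [0.311, 0.879, 0.012], 'grip_width': 51.652, 'finger_force': 30.033, 'joint_positions': [-0.197, 0.562, 1.417, 0.001, 1.157, 2.156]}
```

```bash
cat > d.py <<'E'
from h import *
import sys
def edge(g,col,lo,hi,sgn):
    p=g[lo:hi,col]; d=np.clip(np.diff(p)*sgn,0,None); i=d.argmax(); k=max(0,i-2); w=d[k:i+3]
    return lo+k+.5+(w*np.arange(len(w))).sum()/w.sum()
c=bot.capture("side");cv2.imwrite(f"pics/{sys.argv[1]}.png",c)
for n in("side0","s4full","s8full",sys.argv[1]):
    g=cv2.GaussianBlur(cv2.imread(f"pics/{n}.png").astype(float).mean(2),(3,3),0)
    f=lambda cs,lo,hi,s:np.round([edge(g,c,lo,hi,s) for c in cs],1).tolist()
    print(n,"rim",f((292,294,296,298,300),287,303,1),"bot",f((292,294,296,298,300),305,320,-1),"tube",f(range(278,298,3),312,334,1))
g=cv2.imread(f"pics/{sys.argv[1]}.png").mean(2);r=g[295];i=np.argmax(np.diff(r[300:320]));g0=cv2.imread("pics/side0.png").mean(2)
print("right edges",[[int(300+np.argmax(np.diff(q[v,300:320]))) for v in(290,295,300,305)] for q in(g0,g)])
E
python3 d.py s10
```

```text
side0 rim [292.3, 291.7, 291.0, 290.0, 288.7] bot [311.6, 311.3, 310.4, 309.6, 308.4] tube [316.7, 317.4, 318.3, 319.5, 321.2, 323.3, 325.6]
s4full rim [295.6, 295.2, 294.3, 293.1, 291.9] bot [315.2, 314.4, 313.5, 313.1, 311.5] tube [316.9, 317.6, 318.4, 319.4, 320.8, 323.3, 325.6]
s8full rim [295.3, 294.8, 294.0, 293.0, 291.2] bot [314.7, 314.3, 313.5, 312.7, 311.4] tube [316.7, 317.2, 318.0, 319.0, 320.6, 322.6, 325.5]
s10 rim [295.4, 294.8, 294.0, 292.6, 291.1] bot [315.2, 314.5, 313.7, 313.2, 311.4] tube [316.6, 317.2, 318.1, 319.0, 320.5, 322.6, 325.3]
right edges [[308, 307, 306, 306], [300, 307, 306, 306]]
```

```bash
python3 - <<'E'
from h import *
for n in("side0","s4full","s5full","s6full","s8full","s10"):
    g=cv2.GaussianBlur(cv2.imread(f"pics/{n}.png").astype(float)[...,1],(3,3),0);r=[]
    for v in range(314,346,3):
        d=np.clip(np.diff(g[v,292:316]),0,None);i=d.argmax();k=max(0,i-2);w=d[k:i+3];r.append(round(292.5+k+(w*np.arange(len(w))).sum()/w.sum(),2))
    print(n,np.array(r).tolist())
S=cam("side")
print(proj(S,[604,-43,120])-proj(S,[604.25,-42.03,120]))
E
```

```text
side0 [305.78, 304.74, 303.61, 302.6, 301.68, 301.99, 301.74, 300.86, 298.95, 296.45, 295.04]
s4full [305.76, 304.71, 303.6, 302.58, 301.66, 301.98, 301.75, 300.85, 298.94, 296.44, 295.04]
s5full [305.75, 304.7, 303.6, 302.58, 301.68, 301.99, 301.76, 300.85, 298.95, 296.45, 295.04]
s6full [305.76, 304.71, 303.6, 302.59, 301.68, 301.99, 301.78, 300.86, 298.94, 296.45, 295.05]
s8full [305.78, 304.7, 303.61, 302.59, 301.77, 302.28, 301.83, 300.86, 299.23, 296.34, 295.04]
s10 [305.8, 304.72, 303.6, 302.58, 301.77, 302.29, 301.84, 300.85, 299.23, 296.35, 295.17]
[ 0.23267983 -0.56093976]
```

Push depth hasn't changed. The knob mark lies at 1.60 rad in the telescope frame, so the lock is tight. The wrist view suggested a small lean of the eyepiece about the pad axis, so I'll ease off and lean the tool slightly the other way under the push.

```bash
python3 -m pendant '[[[-0.02,0,0.1],[0,0,0],-1],[[0,0,0],[-0.18,-0.18,0],-1],[[0,0,0],[0,0,0],-1],[[0,0,-0.03],[0,0,0],-1],[[0,0,-0.03],[0,0,0],-1],[[0,0,0],[0,0,0],-1],[[0,0,0],[0,0,0],-1],[[0,0,0],[0,0,0],-1],[[0,0,0],[0,0,0],-1],[[0,0,0],[0,0,0],-1]]'; python3 s.py
python3 -m pendant '[[[0,0,0],[0.18,0.18,0],-1],[[0,0,0],[0.18,0.18,0],-1],[[0,0,0],[0,0,0],-1],[[0,0,0],[0,0,0],-1],[[0,0,0],[0,0,0],-1],[[0,0,0],[0,0,0],-1],[[0,0,0],[0,0,0],-1],[[0,0,0],[0,0,0],-1],[[0,0,0],[0,0,0],-1],[[0,0,0],[0,0,0],-1]]'; python3 s.py
```

```text
time: 48.25
tool_pos: [604.3, -42.8, 156.9]
tcp_rot: [-3.138, -0.034, -0.783]
contact_force: [-2.6, -0.1, 17.7]
grip_width: 51.6
finger_force: 30.0
{'tool_pos': [604.311, -42.788, 156.853], 'tcp_rot': [-3.138, -0.034, -0.783], 'contact_force': [-2.621, -0.059, 17.702], 'moment': [0.175, 0.507, 0.056], 'grip_width': 51.594, 'finger_force': 30.016, 'joint_positions': [-0.189, 0.55, 1.44, -0.018, 1.122, 2.173]}
time: 49.08
tool_pos: [604.7, -42.8, 156.4]
tcp_rot: [-3.137, 0.026, -0.783]
contact_force: [0.4, 0.0, 14.9]
grip_width: 51.4
finger_force: 30.0
{'tool_pos': [604.701, -42.772, 156.443], 'tcp_rot': [-3.137, 0.026, -0.783], 'contact_force': [0.365, 0.043, 14.852], 'moment': [0.21, 0.021, 0.07], 'grip_width': 51.392, 'finger_force': 30.014, 'joint_positions': [-0.206, 0.574, 1.396, 0.019, 1.191, 2.141]}
```

Leaning this way lets it sink by 0.5 mm with less force. Going further.

```bash
python3 -m pendant '[[[0,0,0],[0.18,0.18,0],-1],[[0,0,0],[0.18,0.18,0],-1],[[0,0,0],[0,0,0],-1],[[0,0,0],[0,0,0],-1],[[0,0,0],[0,0,0],-1],[[0,0,0],[0,0,0],-1],[[0,0,0],[0,0,0],-1],[[0,0,0],[0,0,0],-1],[[0,0,0],[0,0,0],-1],[[0,0,0],[0,0,0],-1]]'; python3 s.py
```

```text
time: 49.92
tool_pos: [604.9, -42.9, 156.3]
tcp_rot: [-3.137, 0.087, -0.783]
contact_force: [0.7, -1.0, 13.5]
grip_width: 51.6
finger_force: 30.0
{'tool_pos': [604.872, -42.949, 156.324], 'tcp_rot': [-3.137, 0.087, -0.783], 'contact_force': [0.671, -1.024, 13.54], 'moment': [-0.045, -0.125, 0.005], 'grip_width': 51.629, 'finger_force': 30.007, 'joint_positions': [-0.222, 0.6, 1.352, 0.052, 1.261, 2.114]}
```

```bash
python3 -m pendant '[[[0,0,0],[-0.18,-0.18,0],-1],[[0,0,0],[-0.1,-0.1,0],-1],[[0,0,0],[0.18,-0.18,0],-1],[[0,0,0],[0,0,0],-1],[[0,0,0],[0,0,0],-1],[[0,0,0],[0,0,0],-1],[[0,0,0],[0,0,0],-1],[[0,0,0],[0,0,0],-1],[[0,0,0],[0,0,0],-1],[[0,0,0],[0,0,0],-1]]'; python3 s.py
python3 -m pendant '[[[0,0,0],[-0.18,0.18,0],-1],[[0,0,0],[-0.18,0.18,0],-1],[[0,0,0],[0,0,0],-1],[[0,0,0],[0,0,0],-1],[[0,0,0],[0,0,0],-1],[[0,0,0],[0,0,0],-1],[[0,0,0],[0,0,0],-1],[[0,0,0],[0,0,0],-1],[[0,0,0],[0,0,0],-1],[[0,0,0],[0,0,0],-1]]'; python3 s.py
```

```text
time: 50.75
tool_pos: [604.4, -42.5, 156.0]
tcp_rot: [-3.107, 0.041, -0.782]
contact_force: [-1.1, 1.0, 12.4]
grip_width: 51.6
finger_force: 30.0
{'tool_pos': [604.394, -42.493, 156.034], 'tcp_rot': [-3.107, 0.041, -0.782], 'contact_force': [-1.137, 1.03, 12.417], 'moment': [0.197, 0.009, -0.045], 'grip_width': 51.618, 'finger_force': 30.007, 'joint_positions': [-0.222, 0.57, 1.406, 0.055, 1.183, 2.11]}
time: 51.58
tool_pos: [605.0, -42.1, 156.9]
tcp_rot: [3.117, 0.04, -0.784]
contact_force: [-0.5, 2.0, 17.0]
grip_width: 51.7
finger_force: 30.0
{'tool_pos': [604.964, -42.127, 156.906], 'tcp_rot': [3.117, 0.04, -0.784], 'contact_force': [-0.477, 1.991, 17.014], 'moment': [0.69, 0.001, 0.041], 'grip_width': 51.724, 'finger_force': 30.019, 'joint_positions': [-0.197, 0.59, 1.367, 0.001, 1.232, 2.158]}
```

Leaning the other way round the tool's x helps clearly, so I'll follow that direction.

```bash
python3 -m pendant '[[[0,0,0],[0.24,-0.24,0],-1],[[0,0,0],[0.24,-0.24,0],-1],[[0,0,0],[0.24,-0.24,0],-1],[[0,0,0],[0,0,0],-1],[[0,0,0],[0,0,0],-1],[[0,0,0],[0,0,0],-1],[[0,0,0],[0,0,0],-1],[[0,0,0],[0,0,0],-1],[[0,0,0],[0,0,0],-1],[[0,0,0],[0,0,0],-1]]'; python3 s.py; python3 d.py s11 | grep -E "side0|s11"
```

```text
time: 52.42
tool_pos: [603.9, -43.0, 156.5]
tcp_rot: [-3.047, 0.041, -0.779]
contact_force: [-3.2, -1.1, 15.7]
grip_width: 51.5
finger_force: 30.0
{'tool_pos': [603.882, -43.049, 156.457], 'tcp_rot': [-3.047, 0.041, -0.779], 'contact_force': [-3.209, -1.128, 15.681], 'moment': [-0.142, 0.721, 0.092], 'grip_width': 51.548, 'finger_force': 30.003, 'joint_positions': [-0.249, 0.551, 1.443, 0.112, 1.137, 2.056]}
side0 rim [292.3, 291.7, 291.0, 290.0, 288.7] bot [311.6, 311.3, 310.4, 309.6, 308.4] tube [316.7, 317.4, 318.3, 319.5, 321.2, 323.3, 325.6]
s11 rim [294.8, 294.3, 293.7, 292.7, 291.6] bot [315.4, 314.7, 314.3, 313.4, 312.2] tube [317.5, 318.0, 319.0, 320.0, 321.6, 323.6, 326.5]
```

```bash
python3 -m pendant '[[[0,0,0],[-0.07,0.22,0],-1],[[0,0,0],[-0.07,0.22,0],-1],[[0,0,0],[0,0,0],-1],[[0,0,0],[0,0,0],-1],[[0,0,0],[0,0,0],-1],[[0,0,0],[0,0,0],-1],[[0,0,0],[0,0,0],-1],[[0,0,0],[0,0,0],-1],[[0,0,0],[0,0,0],-1],[[0,0,0],[0,0,0],-1]]'; python3 s.py
python3 - <<'E'
from h import *
b=bot.capture("side");cv2.imwrite("pics/s12.png",b)
for n in("side0","s10","s11","s12"):
    g=cv2.GaussianBlur(cv2.imread(f"pics/{n}.png").astype(float)[...,1],(3,3),0);r=[]
    for v in range(314,346,3):
        d=np.clip(np.diff(g[v,292:316]),0,None);i=d.argmax();k=max(0,i-2);w=d[k:i+3];r.append(round(292.5+k+(w*np.arange(len(w))).sum()/w.sum(),2))
    print(n,np.array(r).tolist())
E
```

```text
time: 53.3
tool_pos: [604.3, -42.8, 156.2]
tcp_rot: [-3.096, 0.066, -0.782]
contact_force: [-1.0, -0.9, 12.9]
grip_width: 52.2
finger_force: 30.0
{'tool_pos': [604.299, -42.838, 156.163], 'tcp_rot': [-3.096, 0.066, -0.782], 'contact_force': [-0.99, -0.87, 12.917], 'moment': [-0.069, 0.191, -0.025], 'grip_width': 52.183, 'finger_force': 30.003, 'joint_positions': [-0.234, 0.577, 1.395, 0.079, 1.204, 2.091]}
side0 [305.78, 304.74, 303.61, 302.6, 301.68, 301.99, 301.74, 300.86, 298.95, 296.45, 295.04]
s10 [305.8, 304.72, 303.6, 302.58, 301.77, 302.29, 301.84, 300.85, 299.23, 296.35, 295.17]
s11 [305.77, 304.71, 303.6, 302.59, 301.54, 301.76, 301.61, 300.85, 299.31, 296.44, 295.05]
s12 [305.76, 304.7, 303.6, 302.59, 301.55, 301.76, 301.6, 300.86, 299.31, 296.45, 295.04]
```

```bash
python3 - <<'E'
from h import *
S=cam("side")
def edge(g,col,lo,hi,sgn):
    p=g[lo:hi,col]; d=np.clip(np.diff(p)*sgn,0,None); i=d.argmax(); k=max(0,i-2); w=d[k:i+3]
    return lo+k+.5+(w*np.arange(len(w))).sum()/w.sum()
for n in("side0","s4full","s10","s11","s12"):
    im=cv2.imread(f"pics/{n}.png").astype(float);g=cv2.GaussianBlur(im.mean(2),(3,3),0)
    f=lambda cs,lo,hi,s:np.mean([edge(g,c,lo,hi,s) for c in cs]).round(2)
    k=im[330:370,244:276];m=(k.min(2)>0.55*k.max(2))&(k.min(2)>55);yy,xx=np.where(m[:22]);
    P=np.array([onz(S,(x+244,y+330),168)[:2] for y,x in zip(yy,xx) if (x+244-259.5)**2+(y+330-344.5)**2<85])
    q=P-P.mean(0);v=np.linalg.svd(q)[2][0]
    print(n,"rim",f(range(290,301,2),287,303,1),"bot",f(range(290,301,2),305,321,-1),"tube",f(range(278,292,2),312,334,1),"mark",len(P),P.mean(0).round(1),np.degrees(np.arctan2(v[1],v[0])).round(1))
E
```

```text
side0 rim 291.05 bot 310.6 tube 318.53 mark 24 [636.5  47.5] 140.0
s4full rim 294.35 bot 313.83 tube 318.58 mark 25 [630.3  44.8] 76.2
s10 rim 294.0 bot 313.9 tube 318.26 mark 25 [630.3  44.8] 76.2
s11 rim 293.71 bot 314.27 tube 319.2 mark 25 [630.3  44.8] 76.2
s12 rim 293.78 bot 314.66 tube 319.2 mark 25 [630.3  44.8] 76.2
```

The depth gain was only lean, and upright depth hasn't changed. I'll stand it up, release, turn the fingers square to the tube and regrip centred at the collar, which keeps the eyepiece's angle.

```bash
python3 -m pendant '[[[0,0,0.1],[-0.22,-0.045,0],-1],[[0,0,0.1],[-0.22,-0.045,0],-1],[[0,0,0.1],[-0.22,-0.045,0],-1],[[0,0,0],[0,0,0],-1],[[0,0,0],[0,0,0],1],[[0,0,0],[0,0,0],1],[[0,0,0],[0,0,0],1],[[0,0,0],[0,0,0],1],[[0,0,0],[0,0,0.8],1],[[0,0,0],[0,0,0.9],1]]'; python3 s.py
python3 -m pendant '[[[0,0,0],[0,0,1],1],[[0,0,0],[0,0,1],1],[[0,0,0],[0,0,1],1],[[0,0,0],[0,0,1],1],[[0,0,0],[0,0,1],1],[[0,0,0],[0,0,1],1],[[0,0,0],[0,0,1],1],[[0,0,0],[0,0,1],1],[[0,0,0],[0,0,1],1],[[0,0,0],[0,0,1],1]]' | head -3
python3 - <<'E'
from h import *
bot.get_obs();W=cam("wrist");o=bot.get_obs();w=bot.capture("wrist");cv2.imwrite("pics/w13.png",w);s=bot.capture("side");cv2.imwrite("pics/s13.png",s)
f=np.load("w3.npz");T3=(f["K"],f["d"],f["T"])
im=(w.astype(float)*2).clip(0,255).astype(int)
m=((im[...,0]-im[...,2]>15)&(im[...,0]>40)).astype(np.uint8);m[:220]=0;m[400:]=0;m[:,:270]=0;m[:,380:]=0
n,l,st,c=cv2.connectedComponentsWithStats(m);i=1+np.argmax(st[1:,4]);print("lens",c[i],st[i],onz(W,c[i],196),o["tool_pos"],o["tcp_rot"])
A=np.hstack([cv2.resize(w[200:440,170:480],(400,310)).astype(float)*1.6,cv2.resize(s[255:340,255:365],(400,310),interpolation=2).astype(float)*2.2]);cv2.imwrite("pics/v13.png",A.clip(0,255).astype(np.uint8))
E
```

```text
time: 54.18
tool_pos: [602.7, -43.3, 162.6]
tcp_rot: [3.139, 0.003, -0.576]
contact_force: [-0.5, 0.2, -1.0]
grip_width: 87.1
finger_force: 0.0
{'tool_pos': [602.668, -43.251, 162.581], 'tcp_rot': [3.139, 0.003, -0.576], 'contact_force': [-0.541, 0.234, -1.019], 'moment': [0.09, 0.024, 0.015], 'grip_width': 87.09, 'finger_force': 0.0, 'joint_positions': [-0.198, 0.558, 1.407, -0.001, 1.18, 1.949]}
time: 55.02
tool_pos: [602.7, -43.2, 162.6]
tcp_rot: [3.14, 0.002, 0.626]
lens [324.68042705 379.51032028] [ 291  368   68   27 1405] [598.811904   -48.14918173 196.        ] [602.65026261 -43.2367699  162.57757809] [3.14040066e+00 2.49534384e-03 6.25593572e-01]
```

View pics/v13.png

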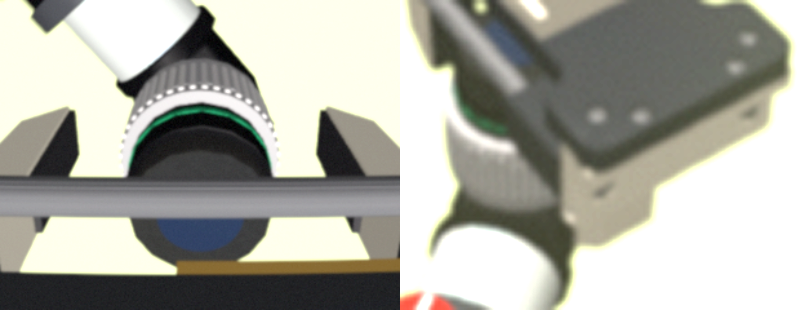

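The eyepiece stands upright and centred between the open fingers. I'll turn square, lower 2.5 mm and grip.

```bash
python3 -m pendant '[[[0.05,0,-0.04],[0,0,0.95],1],[[0,0,-0.04],[0,0,0.95],1],[[0,0,0],[0,0,0.95],0.5],[[0,0,0],[0,0,0.95],0.4],[[0,0,0],[0,0,0.95],0.3],[[0,0,0],[0,0,0.95],0.2],[[0,0,0],[0,0,0],0.2],[[0,0,0],[0,0,0],-1],[[0,0,0],[0,0,0],-1],[[0,0,0],[0,0,0],-1]]'; python3 s.py; python3 d.py s14 | grep -E "side0|s14"
python3 -m pendant '[[[0,0,0],[0,0,0],-1],[[0,0,0],[0,0,0],-1],[[0,0,-0.04],[0,0,0],-1],[[0,0,-0.04],[0,0,0],-1],[[0,0,-0.04],[0,0,0],-1],[[0,0,-0.04],[0,0,0],-1],[[0,0,0],[0,0,0],-1],[[0,0,0],[0,0,0],-1],[[0,0,0],[0,0,0],-1],[[0,0,0],[0,0,0],-1]]'; python3 s.py
```

```text
time: 55.95
tool_pos: [604.3, -43.2, 160.5]
tcp_rot: [3.14, 0.002, 1.301]
contact_force: [-0.7, 0.2, 0.3]
grip_width: 51.7
finger_force: 30.0
{'tool_pos': [604.284, -43.154, 160.499], 'tcp_rot': [3.14, 0.002, 1.301], 'contact_force': [-0.683, 0.18, 0.254], 'moment': [-0.034, -0.026, 0.041], 'grip_width': 51.684, 'finger_force': 30.0, 'joint_positions': [-0.197, 0.56, 1.41, -0.002, 1.17, 0.075]}
side0 rim [292.3, 291.7, 291.0, 290.0, 288.7] bot [311.6, 311.3, 310.4, 309.6, 308.4] tube [316.7, 317.4, 318.3, 319.5, 321.2, 323.3, 325.6]
s14 rim [292.5, 292.1, 291.0, 290.1, 288.9] bot [312.2, 311.3, 310.5, 309.6, 309.1] tube [316.8, 317.5, 318.5, 319.7, 321.4, 323.4, 325.7]
time: 56.83
tool_pos: [604.3, -43.1, 156.0]
tcp_rot: [3.139, 0.002, 1.304]
contact_force: [-2.4, 0.3, 3.1]
grip_width: 51.3
finger_force: 30.0
{'tool_pos': [604.332, -43.115, 155.99], 'tcp_rot': [3.139, 0.002, 1.304], 'contact_force': [-2.397, 0.326, 3.054], 'moment': [-0.016, 0.297, -0.008], 'grip_width': 51.334, 'finger_force': 30.001, 'joint_positions': [-0.197, 0.564, 1.416, -0.002, 1.16, 0.071]}
```

The eyepiece and the drawtube are back at their start positions (within 0.2 px). Pushing on.

```bash
python3 -m pendant '[[[0,0,-0.04],[0,0,0],-1],[[0,0,-0.04],[0,0,0],-1],[[0,0,-0.04],[0,0,0],-1],[[0,0,-0.04],[0,0,0],-1],[[0,0,-0.03],[0,0,0],-1],[[0,0,0],[0,0,0],-1],[[0,0,0],[0,0,0],-1],[[0,0,0],[0,0,0],-1],[[0,0,0],[0,0,0],-1],[[0,0,0],[0,0,0],-1]]'; python3 s.py; python3 d.py s15 | grep -E "s15"
```

```text
time: 57.67
tool_pos: [604.5, -43.3, 152.7]
tcp_rot: [3.137, 0.002, 1.304]
contact_force: [-8.2, -0.1, 18.8]
grip_width: 51.5
finger_force: 30.0
{'tool_pos': [604.535, -43.313, 152.654], 'tcp_rot': [3.137, 0.002, 1.304], 'contact_force': [-8.239, -0.06, 18.841], 'moment': [0.198, 1.255, 0.119], 'grip_width': 51.505, 'finger_force': 30.011, 'joint_positions': [-0.197, 0.567, 1.421, -0.003, 1.15, 0.071]}
s15 rim [296.2, 295.6, 295.0, 294.0, 292.5] bot [315.5, 315.2, 314.4, 314.1, 312.4] tube [317.1, 317.8, 318.7, 319.8, 321.4, 323.4, 325.7]
```

It is deeper now (about 7.8 mm), with 8 N of side force in x. I'll relieve that and wiggle slightly under the push.

```bash
python3 -m pendant '[[[-0.03,0,0],[0,0,0],-1],[[-0.03,0,0],[0,0,0.2],-1],[[0,0,0],[0,0,0.2],-1],[[0,0,0],[0,0,-0.3],-1],[[0,0,0],[0,0,-0.3],-1],[[0,0,0],[0,0,0.2],-1],[[0,0,0],[0,0,0],-1],[[0,0,0],[0,0,0],-1],[[0,0,0],[0,0,0],-1],[[0,0,0],[0,0,0],-1]]'; python3 s.py; python3 d.py s16 | grep -E "s16"
```

```text
time: 58.55
tool_pos: [604.7, -43.5, 152.8]
tcp_rot: [3.133, 0.001, 1.304]
contact_force: [-0.4, -0.2, 15.0]
grip_width: 51.3
finger_force: 30.0
{'tool_pos': [604.685, -43.464, 152.768], 'tcp_rot': [3.133, 0.001, 1.304], 'contact_force': [-0.399, -0.241, 15.018], 'moment': [0.128, -0.022, -0.098], 'grip_width': 51.308, 'finger_force': 30.006, 'joint_positions': [-0.197, 0.565, 1.425, -0.002, 1.143, 0.071]}
s16 rim [296.2, 295.6, 294.8, 293.6, 292.2] bot [315.4, 315.2, 314.3, 313.4, 312.3] tube [317.1, 317.7, 318.7, 319.8, 321.4, 323.4, 325.7]
```

The moments put the stop's reaction on the +y side, opposite the pin, and the tool has leaned that way by 0.008 rad. I'll lean it back by raising the +y side, and shift a little to −y.

```bash
python3 -m pendant '[[[0,0,0.06],[0.2,0,0],-1],[[0,-0.03,0],[0.1,0,0],-1],[[0,0,-0.03],[0,0,0],-1],[[0,0,-0.03],[0,0,0],-1],[[0,0,0],[0,0,0],-1],[[0,0,0],[0,0,0],-1],[[0,0,0],[0,0,0],-1],[[0,0,0],[0,0,0],-1],[[0,0,0],[0,0,0],-1],[[0,0,0],[0,0,0],-1]]'; python3 s.py; python3 d.py s17 | grep -E "s17"
```

```text
time: 59.43
tool_pos: [604.1, -44.3, 152.3]
tcp_rot: [-3.139, -0.033, 1.304]
contact_force: [-1.6, -0.8, 13.9]
grip_width: 51.5
finger_force: 30.0
{'tool_pos': [604.053, -44.31, 152.275], 'tcp_rot': [-3.139, -0.033, 1.304], 'contact_force': [-1.561, -0.752, 13.947], 'moment': [0.056, 0.197, 0.037], 'grip_width': 51.472, 'finger_force': 30.005, 'joint_positions': [-0.216, 0.567, 1.423, 0.036, 1.153, 0.036]}
s17 rim [295.5, 295.1, 294.3, 293.5, 292.3] bot [315.4, 315.1, 314.3, 313.4, 312.4] tube [316.9, 317.6, 318.4, 319.4, 320.8, 322.8, 325.6]
```

```bash
python3 -m pendant '[[[0,0,0.06],[0.2,0,0],-1],[[0,0,0],[0.2,0,0],-1],[[-0.01,0,-0.03],[0,0,0],-1],[[0,0,-0.03],[0,0,0],-1],[[0,0,-0.02],[0,0,0],-1],[[0,0,0],[0,0,0],-1],[[0,0,0],[0,0,0],-1],[[0,0,0],[0,0,0],-1],[[0,0,0],[0,0,0],-1],[[0,0,0],[0,0,0],-1]]'; python3 s.py; python3 d.py s18 | grep -E "s18"
```

```text
time: 60.32
tool_pos: [604.0, -44.5, 152.1]
tcp_rot: [-3.128, -0.079, 1.303]
contact_force: [-1.6, -0.2, 15.7]
grip_width: 51.7
finger_force: 30.0
{'tool_pos': [603.987, -44.492, 152.057], 'tcp_rot': [-3.128, -0.079, 1.303], 'contact_force': [-1.566, -0.229, 15.662], 'moment': [-0.082, 0.153, -0.079], 'grip_width': 51.722, 'finger_force': 30.003, 'joint_positions': [-0.24, 0.57, 1.42, 0.087, 1.165, -0.008]}
s18 rim [295.1, 294.5, 293.9, 293.0, 291.6] bot [315.4, 315.2, 314.4, 313.5, 312.4] tube [316.7, 317.5, 318.4, 319.4, 320.8, 322.8, 325.6]
```

```bash
python3 -m pendant '[[[0,0,0.06],[-0.1,-0.2,0],-1],[[0,0,0],[-0.1,-0.1,0],-1],[[0,0,-0.04],[0,0,0],-1],[[0,0,-0.04],[0,0,0],-1],[[0,0,-0.03],[0,0,0],-1],[[0,0,0],[0,0,0],-1],[[0,0,0],[0,0,0],-1],[[0,0,0],[0,0,0],-1],[[0,0,0],[0,0,0],-1],[[0,0,0],[0,0,0],-1]]'; python3 s.py
```

```text
time: 61.2
tool_pos: [603.9, -44.3, 151.8]
tcp_rot: [3.114, -0.066, 1.307]
contact_force: [-4.9, 0.2, 23.5]
grip_width: 51.7
finger_force: 30.0
{'tool_pos': [603.913, -44.326, 151.839], 'tcp_rot': [3.114, -0.066, 1.307], 'contact_force': [-4.868, 0.178, 23.478], 'moment': [0.194, 0.811, 0.044], 'grip_width': 51.69, 'finger_force': 30.011, 'joint_positions': [-0.232, 0.55, 1.457, 0.072, 1.106, 0.001]}
```

```bash
python3 -m pendant '[[[0,0,0.06],[0,0.3,0],-1],[[-0.01,0,0],[0,0.3,0],-1],[[0,0,-0.03],[0,0,0],-1],[[0,0,-0.03],[0,0,0],-1],[[0,0,0],[0,0,0],-1],[[0,0,0],[0,0,0],-1],[[0,0,0],[0,0,0],-1],[[0,0,0],[0,0,0],-1],[[0,0,0],[0,0,0],-1],[[0,0,0],[0,0,0],-1]]'; python3 s.py
```

```text
time: 62.03
tool_pos: [604.3, -44.4, 151.9]
tcp_rot: [-3.102, -0.047, 1.303]
contact_force: [-2.1, 0.7, 22.4]
grip_width: 51.6
finger_force: 30.0
{'tool_pos': [604.342, -44.4, 151.94], 'tcp_rot': [-3.102, -0.047, 1.303], 'contact_force': [-2.05, 0.666, 22.442], 'moment': [0.189, 0.295, 0.043], 'grip_width': 51.553, 'finger_force': 30.003, 'joint_positions': [-0.224, 0.586, 1.39, 0.052, 1.204, 0.023]}
```

```bash
python3 -m pendant '[[[0,0,0.04],[-0.05,-0.3,0],-1],[[0,0,-0.04],[0,0,0.5],-1],[[0,0,0],[0,0,0.5],-1],[[0,0,0],[0,0,-0.5],-1],[[0,0,0],[0,0,-0.5],-1],[[0,0,0],[0,0,-0.5],-1],[[0,0,0],[0,0,-0.5],-1],[[0,0,0],[0,0,0],-1],[[0,0,0],[0,0,0],-1],[[0,0,0],[0,0,0],-1]]'; python3 s.py; python3 d.py s19 | grep s19
```

```text
time: 62.87
tool_pos: [604.6, -44.5, 151.8]
tcp_rot: [-3.138, -0.052, 1.184]
contact_force: [-0.9, -0.2, 19.3]
grip_width: 52.0
finger_force: 30.0
{'tool_pos': [604.573, -44.506, 151.822], 'tcp_rot': [-3.138, -0.052, 1.184], 'contact_force': [-0.933, -0.19, 19.32], 'moment': [0.139, 0.138, -0.175], 'grip_width': 52.044, 'finger_force': 30.005, 'joint_positions': [-0.226, 0.564, 1.43, 0.057, 1.144, 0.137]}
s19 rim [295.4, 295.0, 294.2, 293.3, 291.7] bot [315.3, 314.7, 314.3, 313.4, 312.4] tube [316.8, 317.5, 318.4, 319.4, 320.8, 322.8, 325.6]
```

```bash
python3 -m pendant '[[[0,0,0],[-0.2,0,0.3],-1],[[0,0,0],[-0.2,0,0.3],-1],[[0,0.02,-0.02],[0,0,0.3],-1],[[0,0,0],[0,0,0],-1],[[0,0,0],[0,0,0],-1],[[0,0,0],[0,0,0],-1],[[0,0,0],[0,0,0],-1],[[0,0,0],[0,0,0],-1],[[0,0,0],[0,0,0],-1],[[0,0,0],[0,0,0],-1]]'; python3 s.py; python3 d.py s20 | grep s20
```

```text
time: 63.75
tool_pos: [605.2, -43.8, 151.8]
tcp_rot: [3.127, -0.006, 1.293]
contact_force: [-0.9, 0.3, 22.3]
grip_width: 51.8
finger_force: 30.0
{'tool_pos': [605.188, -43.817, 151.83], 'tcp_rot': [3.127, -0.006, 1.293], 'contact_force': [-0.917, 0.281, 22.279], 'moment': [0.285, 0.075, 0.022], 'grip_width': 51.785, 'finger_force': 30.014, 'joint_positions': [-0.201, 0.563, 1.431, 0.006, 1.133, 0.075]}
s20 rim [295.7, 295.2, 294.4, 293.5, 292.1] bot [315.5, 315.2, 314.3, 313.4, 312.2] tube [316.9, 317.6, 318.5, 319.5, 320.9, 323.3, 325.6]
```

Leaning pivots it about the obstruction on the +y side and takes the collar's centre deepest. With little time left, I'll take that pose with a firm push.

```bash
python3 -m pendant '[[[0,-0.02,0.04],[0.3,0,0],-1],[[0,0,0],[0.3,0,0],-1],[[0,0,0],[0.25,0,0],-1],[[0,0,-0.03],[0,0,0],-1],[[0,0,-0.03],[0,0,0],-1],[[0,0,0],[0,0,0],-1],[[0,0,0],[0,0,0],-1],[[0,0,0],[0,0,0],-1],[[0,0,0],[0,0,0],-1],[[0,0,0],[0,0,0],-1]]'; python3 s.py; python3 d.py s21 | grep s21
```

```text
time: 64.63
tool_pos: [604.7, -44.7, 151.3]
tcp_rot: [-3.128, -0.104, 1.292]
contact_force: [-2.2, -0.9, 23.9]
grip_width: 52.0
finger_force: 30.0
{'tool_pos': [604.721, -44.689, 151.348], 'tcp_rot': [-3.128, -0.104, 1.292], 'contact_force': [-2.177, -0.907, 23.864], 'moment': [0.069, 0.305, -0.006], 'grip_width': 52.015, 'finger_force': 30.012, 'joint_positions': [-0.252, 0.57, 1.424, 0.114, 1.161, -0.02]}
s21 rim [295.3, 294.8, 294.0, 293.0, 291.5] bot [315.4, 315.1, 314.4, 313.4, 312.3] tube [316.8, 317.5, 318.4, 319.4, 320.8, 322.8, 325.7]
```

```bash
python3 -m pendant '[[[0,0,0],[0,0,-0.4],-1],[[0,0,0],[0,0,-0.4],-1],[[0,0,0],[0,0,-0.4],-1],[[0,0,0],[0,0,0],-1],[[0,0,0],[0,0,0],-1],[[0,0,0],[0,0,0],-1],[[0,0,0],[0,0,0],-1],[[0,0,0],[0,0,0],-1],[[0,0,0],[0,0,0],-1],[[0,0,0],[0,0,0],-1]]'; python3 s.py; python3 d.py s22 | grep s22
```

```text
time: 65.52
tool_pos: [605.0, -44.7, 151.3]
tcp_rot: [-3.128, -0.105, 1.148]
contact_force: [-2.3, 0.3, 24.2]
grip_width: 51.6
finger_force: 30.0
{'tool_pos': [604.951, -44.688, 151.336], 'tcp_rot': [-3.128, -0.105, 1.148], 'contact_force': [-2.282, 0.307, 24.245], 'moment': [0.142, 0.166, -0.064], 'grip_width': 51.564, 'finger_force': 30.014, 'joint_positions': [-0.253, 0.562, 1.438, 0.117, 1.139, 0.12]}
s22 rim [295.3, 294.7, 294.0, 292.7, 291.4] bot [315.3, 315.1, 314.3, 313.3, 312.3] tube [316.8, 317.5, 318.4, 319.5, 320.8, 322.8, 325.6]
```

Time is nearly up, so I'm handing it in with the eyepiece gripped and pressed.

```bash
python3 -c "
from plant import bot
print(bot.close_job())"
```

```text
the job is handed in; nothing more can be done
None
```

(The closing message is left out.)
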